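# Tip the sorting board to part ball feet from flat feet

### The arm

A 6-joint arm with a two-finger parallel gripper is mounted at the origin on the work surface. World frame = base frame: x ahead of the robot, y to its left, z up, the work surface at z = 0. Lengths are in m, angles in rad, forces in N, time in s.
With the tool pointing down it reaches from about 0.35 to 0.775 m from the base axis. Payload 7.3 kg.
Tool frame: the origin (TCP) lies at the very end of the fingers, on their centre line; the grasp point (between the pads) lies 19 mm behind it (ctrl.grip_point_offset is the z of the grasp point in the tool frame, in m); z points along the fingers, y is the line along which they close (so a half turn about z gives the same grasp; the last joint's range is limited). The gripper opens to 92 mm and grips with 3 to 60 N. Pads are 19 mm wide; open, the fingers measure 130 mm over their backs; the gripper's body (75 mm by 190 mm) begins 47 mm behind the grasp point.
Start: joints at [-1.371, 0.342, 1.524, -0, 1.275, -0.146], TCP at [0.178, -0.494, 0.227] pointing down, gripper open.
Joint ranges: [-2.53, 2.53], [-0.77, 2.02], [0.04, 2.7], [-1, 4.14], [0.28, 2.66], [-3.11, 3.11]. Speed limits (rad/s): [2.57, 2.57, 3.14, 3.14, 3.14, 3.14].

### API

Orientations are given as [roll, pitch, yaw] about the fixed x, y, z axes, in that order (R = Rz(yaw) Ry(pitch) Rx(roll)).
In Python, from station import ctrl gives the robot as it stands.
- The arm moves only by the tool play_rows, never from a script. Its argument "targets" is one flat list of numbers, 4 for each row, row after row: the shift along the tool's x, y, z as a fraction of full scale, then the turn about the tool's z as a fraction of full scale. A call has exactly 10 rows; each row is the pose to reach, as a shift and turn from the pose commanded when the call began, along the tool's axes at that moment; what a row does not reach only later rows make up. Full scale, the value 1, is 0.12 m for a shift and 90 degrees for a turn. A row lasts 1/8 s, in which the tool goes at most 62.5 mm and 10.7 degrees, less where a joint would pass 70% of its speed; a pose out of reach is approached as far as the arm can. A call with a number of a shift or a turn outside -1 to 1 is refused whole. A call with a gripper value outside its range is refused whole. "gripper" is the opening in per cent of the stroke, from 0 (shut) to 100 (fully open), set as the call begins (left out, the last holds). The fingers move at their own pace and stop on an object; "newtons" is the grip in N (left out, the last holds). Time passes only in rows, so rows that repeat a pose let the fingers close, or fill a call up. It gives the time, the measured TCP pose, the force, the opening and the grip force at its end, in the units of the state.
- ctrl.sense(): the state, without advancing time (a new reading comes with each control period).
- ctrl.camera(name): name is "scene" or "top" or "wrist"; returns a dict with "frame" (480x640x3 uint8, blue, green, red), "fx", "fy", "cx", "cy" (pixels), "view" (4x4, takes a point from world to camera coordinates). Camera axes: x right, y up, looking along -z (the intrinsics and any distortion apply to the point x, -y, -z); pixel columns grow to the right and rows downward; lengths in m; the calibration is good to about 2 mm. The wrist camera is an equidistant fisheye: a pixel r from the principal point sees the ray r / f radians off the axis. A picture is of the moment at which its call begins. There is no depth.
- ctrl.finish_job(): hands the job in; it is judged then, once.
The state is a dict: "time_s": time; "joint_positions": joint angles; "qvel": joint speeds; "joint_efforts": joint torques, N m; "position": TCP position; "tcp_rot": TCP orientation; "force": force on the tool from outside, world axes, zero at the start; "ft_torque": the same for the moment, N m; "finger_gap": opening from 0.0 (shut) to 1.0 (fully open); "grasp_force": force on a finger pad.
Only numpy, scipy, OpenCV 4.12 (cv2) and the standard library are available. Lean on these libraries where they do the work, as an engineer would, in place of code of your own. Each camera call takes 0.05 s, during which the arm holds its last target. There are 200 camera calls.

### The job

The mixed wooden furniture feet on the sorting board must be sorted: slacken the board's clamp knob (it has a left-hand thread), tip the board by its post until every ball has rolled off into the trough (the flat discs stay behind), and let the board back down. Then put all the balls into the round tub and all the flat discs into the rectangular box, and with the board down turn the clamp knob back until it is tight again. Leave the glue bottle, paint can and push block standing where they are.

Things in the scene. Friction and masses are not known exactly. Their poses are not given: they have to be found in the camera images.
- rig: The sorter: a fixed plywood frame about 275 mm (x) by 408 mm (y) that carries a hinged board on its side nearest the robot and a catch trough on its far side. Origin on the table under the middle of the board; x points from board to trough, y along the trough, z up; turned by up to 0.08 rad. Board, down: top 75 mm above the table, x -65 to +65, y -192 to +192 mm.
- deck (a point): Middle of the board's top (rig x = 0, y = 0, 75 mm up; fixed to the frame). Six lanes 62 mm apart along y, parted by strips 4 mm wide and 6 mm high; a 6 mm high strip along the robot's edge, 20 mm high rails at both ends, open to the trough. Two slats with an 8 mm gap along x = 0, in which each ball sits until the board is tipped about 0.17 rad.
- trough (a point): Middle of the trough's lowest line (rig x = 130 mm, 16 mm above the table). The V floor rises 12 degrees to either side; 14 mm high cross strips part the lanes, so each ball settles near this line in a lane, its centre 41 mm above the table. Walls 60 mm to either side in x: the outer 83 mm high, the board-side one 56 mm; end walls at y = +-204 mm, 82 mm high.
- board (a joint): Tilt of the sorting board about its hinge, rad: 0 down (level), up to 0.36 tipped towards the trough (-x edge raised). It falls back by its weight (0.55 kg; about 3 N at the post). Flat discs do not slide on it at any tilt up to the stop. While the clamp is tight it cannot be lifted.
- board_hinge (a point): A point on the board's hinge axis, which runs along the rig's y axis: 60 mm towards the trough from the rig's origin, 63 mm above the table.
- handle (a point): Grip point on the board's post, a dark turned wooden post 22 mm in diameter and 45 mm high, standing upright on a tab at the middle of the board's edge nearest the robot; the point is on its axis, 24 mm above the tab's top (21 mm below the post's top). 148 mm from the hinge horizontally and 36 mm above it when down; moves with the board.
- clamp (a joint): Turn of the clamp knob, rad, clockwise from above positive: 0 tight (hard stop), 2.9 fully slack. Left-hand thread: clockwise loosens, anticlockwise tightens; it rises 1.6 mm per rad. Starts at 0 to 0.3 (counts as tight below 0.35). Its foot lies over a steel tongue on the board's end and is clear of it only past 2 rad or so: turn it to 2.3 or more. Friction 0.12 N m; it stays where it is left.
- clamp_grip (a point): Centre of the clamp knob's grip, a black upright bar 66 mm long, 16 mm thick, 30 mm high, at the board's +y end; the point is half-way up, on the vertical turning axis (rig x = -30, y = 250 mm), about 113 mm above the table. Its own x axis lies along the bar and turns with it; at joint value 0 it lies along the rig's x axis.
- ball1_center (a point): Centre of a plain wooden ball 48 mm in diameter, 42 g, one to a lane on the board at the start; two or three balls are present (None: absent, or held). Any orientation.
- ball2_center (a point): Centre of a plain wooden ball 48 mm in diameter, 42 g, one to a lane on the board at the start; two or three balls are present (None: absent, or held). Any orientation.
- ball3_center (a point): Centre of a plain wooden ball 48 mm in diameter, 42 g, one to a lane on the board at the start; two or three balls are present (None: absent, or held). Any orientation.
- flat1_center (a point): Centre of a plain flat wooden disc 54 mm in diameter and 24 mm thick, 40 g, lying flat, one to a lane on the board at the start; two or three discs are present (None: absent, or held). z is the disc's axis.
- flat2_center (a point): Centre of a plain flat wooden disc 54 mm in diameter and 24 mm thick, 40 g, lying flat, one to a lane on the board at the start; two or three discs are present (None: absent, or held). z is the disc's axis.
- flat3_center (a point): Centre of a plain flat wooden disc 54 mm in diameter and 24 mm thick, 40 g, lying flat, one to a lane on the board at the start; two or three discs are present (None: absent, or held). z is the disc's axis.
- tub_in (a point): Centre of the inner floor of the round white plastic tub, fixed to the table: a straight-sided tub 170 mm across outside, 65 mm high, wall 4 mm, floor 5 mm. Left or right of the sorter.
- box_in (a point): Centre of the inner floor (6 mm above the table) of the rectangular wooden box, fixed to the table, on the other side from the tub: outside 200 mm (its x) by 120 mm (its y), 55 mm high, walls 6 mm. Turned by up to 0.2 rad.
- glue: Bystander: glue bottle, 60 mm in diameter, 170 mm tall, standing beside the far corner of the sorter; origin at the centre of its foot.
- paint_can: Bystander: small paint can, 90 mm in diameter, 110 mm tall, standing beside the far corner of the sorter; origin at the centre of its foot.
- push_block: Bystander: wooden push block 60 by 200 mm, 42 mm high, lying along the far side of the sorter; origin at the centre of its underside.

How it is judged:
By the outcome, as a careful person would: the job done as asked, in the order asked, and still so for the second after the job is handed in, with the robot touching nothing.
Of ball1, ball2, ball3 only 2 to 3 are there at a start; the rules pass over those that are not, and their reading is None.
Of flat1, flat2, flat3 only 2 to 3 are there at a start; the rules pass over those that are not, and their reading is None.
At some moment in a run one of flat1, flat2, flat3 may be knocked a few centimetres aside while the robot is not near it.
It also fails if it takes over 210 s, if anything falls off the work surface, if the arm or the gripper's body presses on something with over 40 N, if the wrist force passes 120 N, or if a joint passes its speed limit or range.

## Working session

There is one attempt and no reset: what is moved stays moved. The work goes in short steps, Python scripts to look and compute and a tool call to move; the robot and the scene stay as the last step left them, time stands still between calls to the robot, and variables do not carry over. Pictures are saved under pics/ and viewed, at most 14 in all, crops included, and the job is handed in when it is done.

Besides the shell and the picture viewer there is one more tool, called after "Emit:" by a JSON object that holds its "api" and its "payload". play_rows: Moves the arm, as the interface text tells. Shift numbers are shares of 0.12 m and turn numbers shares of 90 degrees, none past 1 either way. Its arguments: {"type":"object","properties":{"targets":{"type":"array","items":{"type":"number","minimum":-1,"maximum":1}},"gripper":{"type":"number"},"newtons":{"type":"number"}},"required":["targets"]}

```bash
mkdir -p pics; ls; python3 - <<'E'
from station import ctrl
import cv2,numpy as np
print(ctrl.sense(), ctrl.grip_point_offset)
for n in("top","scene"):
    c=ctrl.camera(n); cv2.imwrite(f"pics/{n}0.png",c["frame"]); print(n,c["fx"],c["fy"],c["cx"],c["cy"],np.round(c["view"],4).tolist(),[k for k in c])
E
```

```text
pics
{'time_s': 0.0, 'joint_positions': array([-1.37101102e+00,  3.42710629e-01,  1.52501714e+00,  5.35417501e-06,
        1.27538829e+00, -1.45990476e-01]), 'qvel': array([ 1.24653434e-03,  1.17756368e-03,  8.00818444e-05, -1.17002084e-03,
       -8.05339988e-04, -3.31546728e-04]), 'joint_efforts': array([-2.46486015e-03, -4.31256795e+01, -2.44222176e+01,  7.16584828e-02,
        5.60771464e-02, -1.44944620e-04]), 'position': array([ 0.17788261, -0.49351654,  0.2260512 ]), 'tcp_rot': array([-3.14008620e+00, -2.26678931e-04,  3.45774052e-01]), 'force': array([-0.04474399,  0.06127433,  0.11495247]), 'ft_torque': array([-0.06675135, -0.00469944,  0.00610835]), 'grasp_force': 0.0, 'finger_gap': 1.0032937991788842} -0.0188
top 520.0236627707266 520.0236627707266 318.67085789195045 237.68124151487143 [[-0.0191, -0.9996, 0.0201, -0.0069], [0.9933, -0.0167, 0.1143, -0.6133], [-0.114, 0.0222, 0.9932, -1.1176], [0.0, 0.0, 0.0, 1.0]] ['frame', 'fx', 'fy', 'cx', 'cy', 'view']
scene 436.4030479442293 436.4030479442293 318.75342308184844 236.9560876080088 [[0.0553, 0.9984, 0.0117, -0.0222], [-0.7277, 0.0322, 0.6852, 0.3839], [0.6837, -0.0464, 0.7283, -1.5525], [0.0, 0.0, 0.0, 1.0]] ['frame', 'fx', 'fy', 'cx', 'cy', 'view']
```

View pics/top0.png

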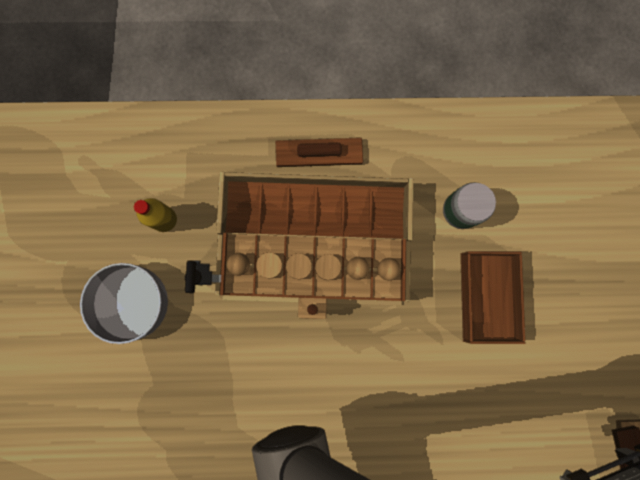

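View pics/scene0.png

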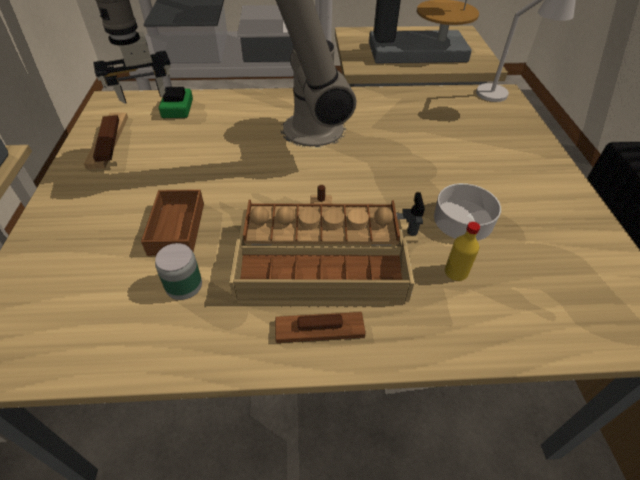

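The top view shows the tub at (123,303), the box at (493,297) and the knob bar at (192,277), lying along world x. The post is at (313,309). Balls are at (237,264), (358,267) and (389,268), and discs at (268,265), (299,266) and (328,267). The glue is at (150,212), the can at (470,205) and the push block at (319,151).

```bash
cat > h.py <<'E'
from station import ctrl
import cv2,numpy as np
from scipy.spatial.transform import Rotation as R
def shot(n,f=None):
    c=ctrl.camera(n)
    if f: cv2.imwrite(f"pics/{f}.png",c["frame"])
    return c
def ray(c,u,v,fish=False):
    V=np.array(c["view"]); x=(u-c["cx"])/c["fx"]; y=(v-c["cy"])/c["fy"]
    if fish:
        r=np.hypot(x,y); s=np.sin(r)/r if r>1e-9 else 1; d=np.array([x*s,-y*s,-np.cos(r)])
    else: d=np.array([x,-y,-1.])
    return -V[:3,:3].T@V[:3,3], V[:3,:3].T@d
def onz(c,u,v,z,fish=False):
    o,d=ray(c,u,v,fish); return o+d*(z-o[2])/d[2]
def project(c,p,fish=False):
    V=np.array(c["view"]); q=V[:3,:3]@p+V[:3,3]; q=np.array([q[0],-q[1],-q[2]])
    if fish:
        r=np.hypot(q[0],q[1]); a=np.arctan2(r,q[2]); k=a/r; return c["cx"]+c["fx"]*q[0]*k,c["cy"]+c["fy"]*q[1]*k
    return c["cx"]+c["fx"]*q[0]/q[2],c["cy"]+c["fy"]*q[1]/q[2]
def go(p,yaw=None):
    "fractions needed to bring the TCP to p with tool-down yaw"
    s=ctrl.sense(); M=R.from_euler('xyz',s["tcp_rot"])
    d=M.inv().apply(np.array(p)-s["position"])/0.12
    t=0
    if yaw is not None: t=-((yaw-s["tcp_rot"][2]+np.pi/2)%np.pi-np.pi/2)/(np.pi/2)
    print("frac",np.round(d,3),"turn",round(t,3),"yaw now",round(s["tcp_rot"][2],3))
E
python3 - <<'E'
from h import *
c=shot("top"); im=c["frame"]
cv2.imwrite("pics/c1.png",cv2.resize(im[165:365,180:445],None,fx=3,fy=3,interpolation=cv2.INTER_CUBIC))
w=lambda u,v,z:print((u,v),np.round(onz(c,u,v,z),4))
for p in [(221,175,.083),(412,180,.083),(192,277,.128),(313,309,.12),(237,264,.099),(358,267,.099),(389,268,.099),(268,265,.095),(299,266,.095),(328,267,.095),(123,303,.065),(463,252,.055),(522,252,.055),(465,342,.055),(524,342,.055),(150,212,.1),(470,205,.11)]: w(*p)
g=im.max(2); 
for name,(x0,x1,y0,y1),z in(("knob",(180,200,255,300),.128),):
    m=(g[y0:y1,x0:x1]<45).astype(np.uint8); 
    pts=cv2.findNonZero(m)+np.array([x0,y0]); print(name,len(pts),cv2.minAreaRect(pts.astype(np.float32)))
E
```

```text
(221, 175) [0.7465 0.1902 0.083 ]
(412, 180) [ 0.7295 -0.2208  0.083 ]
(192, 277) [0.5271 0.2403 0.128 ]
(313, 309) [ 0.4585 -0.0018  0.12  ]
(237, 264) [0.5536 0.154  0.099 ]
(358, 267) [ 0.5429 -0.0972  0.099 ]
(389, 268) [ 0.5396 -0.1619  0.099 ]
(268, 265) [0.5506 0.0902 0.095 ]
(299, 266) [0.5474 0.0256 0.095 ]
(328, 267) [ 0.5442 -0.0349  0.095 ]
(123, 303) [0.4777 0.3988 0.065 ]
(463, 252) [ 0.574  -0.3321  0.055 ]
(522, 252) [ 0.5717 -0.462   0.055 ]
(465, 342) [ 0.3807 -0.3265  0.055 ]
(524, 342) [ 0.378  -0.4539  0.055 ]
(150, 212) [0.6655 0.335  0.1   ]
(470, 205) [ 0.6682 -0.3353  0.11  ]
knob 388 ((192.0, 276.5), (31.0, 14.0), 90.0)
```

View pics/c1.png

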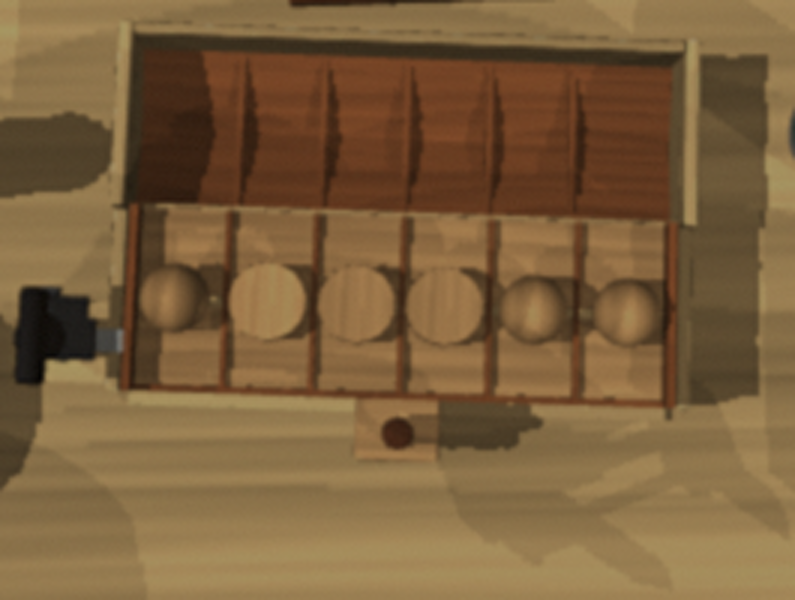

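Rig yaw is about -0.044 and the deck centre about (0.547,-0.004). The bar is nearly along rig x. I'm moving toward the knob.

Emit:
{"api": "play_rows", "payload": {"targets": [0.1,-0.1,0,-0.086,0.2,-0.2,0,-0.172,0.3,-0.3,0,-0.258,0.4,-0.4,0,-0.344,0.5,-0.5,0,-0.43,0.6,-0.6,0,-0.516,0.7,-0.7,0,-0.602,0.8,-0.8,0,-0.688,0.9,-0.9,0,-0.774,1,-1,0,-0.86]}}

```text
time_s: 1.4
position: [0.2503, -0.3397, 0.2266]
tcp_rot: [-3.141, -0.0, 1.701]
force: [0.4, 0.7, 0.3]
finger_gap: 1.0
grasp_force: 0.0
```

Emit:
{"api": "play_rows", "payload": {"targets": [0.1,0.1,0,-0.086,0.2,0.2,0,-0.172,0.3,0.3,0,-0.258,0.4,0.4,0,-0.344,0.5,0.5,0,-0.43,0.6,0.6,0,-0.516,0.7,0.7,0,-0.602,0.8,0.8,0,-0.688,0.9,0.9,0,-0.774,1,1,0,-0.86]}}

```text
time_s: 2.65
position: [0.3544, -0.2057, 0.2266]
tcp_rot: [3.141, -0.0, 3.052]
force: [0.2, 0.2, 0.3]
finger_gap: 1.002
grasp_force: 0.0
```

Emit:
{"api": "play_rows", "payload": {"targets": [-0.027,0.1,0,0,-0.054,0.2,0,0,-0.081,0.3,0,0,-0.108,0.4,0,0,-0.135,0.5,0,0,-0.162,0.6,0,0,-0.189,0.7,0,0,-0.216,0.8,0,0,-0.243,0.9,0,0,-0.27,1,0,0]}}

```text
time_s: 3.9
position: [0.398, -0.089, 0.2267]
tcp_rot: [-3.141, 0.0, 3.048]
force: [-0.1, 0.3, 0.3]
finger_gap: 0.995
grasp_force: 0.0
```

Emit:
{"api": "play_rows", "payload": {"targets": [-0.027,0.1,0,0,-0.054,0.2,0,0,-0.081,0.3,0,0,-0.108,0.4,0,0,-0.135,0.5,0,0,-0.162,0.6,0,0,-0.189,0.7,0,0,-0.216,0.8,0,0,-0.243,0.9,0,0,-0.27,1,0,0]}}

```text
time_s: 5.15
position: [0.4415, 0.0274, 0.2267]
tcp_rot: [-3.142, 0.0, 3.048]
force: [0.3, 0.4, 0.1]
finger_gap: 1.0
grasp_force: 0.0
```

Emit:
{"api": "play_rows", "payload": {"targets": [-0.027,0.1,0,0,-0.054,0.2,0,0,-0.081,0.3,0,0,-0.108,0.4,0,0,-0.135,0.5,0,0,-0.162,0.6,0,0,-0.189,0.7,0,0,-0.216,0.8,0,0,-0.243,0.9,0,0,-0.27,1,0,0]}}

```text
time_s: 6.4
position: [0.485, 0.1438, 0.2267]
tcp_rot: [-3.142, 0.0, 3.048]
force: [-0.5, -0.1, 0.5]
finger_gap: 1.001
grasp_force: 0.0
```

Emit:
{"api": "play_rows", "payload": {"targets": [-0.027,0.08,0,0,-0.054,0.16,0,0,-0.081,0.24,0,0,-0.108,0.32,0,0,-0.135,0.4,0,0,-0.162,0.48,0,0,-0.189,0.56,0,0,-0.21,0.6,0,0,-0.22,0.63,0,0,-0.22,0.63,0,0]}}

```text
time_s: 7.65
position: [0.5181, 0.2159, 0.2266]
tcp_rot: [-3.141, -0.0, 3.048]
force: [-0.5, -0.5, -0.5]
finger_gap: 1.0
grasp_force: 0.0
```

```bash
python3 - <<'E'
from h import *
go([.5276,.247,.2]); s=ctrl.sense(); print(s["time_s"],s["position"],s["tcp_rot"],s["joint_positions"])
c=shot("wrist","w1"); print(c["fx"],c["cx"],c["cy"],[np.round(project(c,np.array(p),True)) for p in ((.5276,.247,.128),(.4587,-.0005,.12))])
E
```

```text
frac [-0.054  0.265  0.221] turn 0 yaw now 3.048
7.65 [0.51812001 0.2159063  0.22658675] [-3.14138576e+00 -1.66435019e-04  3.04770701e+00] [ 2.58372047e-01  4.09043102e-01  1.42216684e+00 -1.41533064e-04
  1.31061031e+00 -1.21850223e+00]
371.64829954431775 321.9005417211592 240.0785049033014 [array([365., 251.]), array([ 64., 196.])]
```

View pics/w1.png

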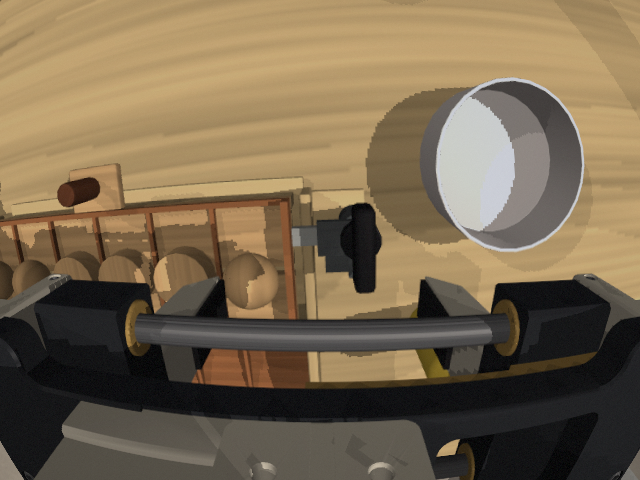

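The wrist view shows the bar from (363,205) to (367,292), centre about (365,249). My estimate projected to (365,251), so it agrees. The bar angle comes next.

```bash
python3 - <<'E'
from h import *
c=shot("wrist"); g=c["frame"].max(2)
a=onz(c,363,207,.128,True); b=onz(c,366,291,.128,True); print(a,b,(a+b)/2,np.arctan2(*(b-a)[1::-1]), np.hypot(*(b-a)[:2]))
a=onz(c,372,207,.128,True); b=onz(c,375,290,.128,True); print(a,b,(a+b)/2,np.arctan2(*(b-a)[1::-1]))
m=(g[195:300,352:385]<40).astype(np.uint8); 
for y in range(5,100,8): r=np.flatnonzero(m[y]); print(y+195, r.min()+352 if len(r) else None, r.max()+352 if len(r) else None)
go([.5276,.247,.1])
E
```

```text
[0.49492667 0.24751947 0.128     ] [0.55907605 0.2458766  0.128     ] [0.52700136 0.24669803 0.128     ] -0.025604468653570217 0.06417041454494789
[0.49547306 0.25389722 0.128     ] [0.55897519 0.25274508 0.128     ] [0.52722413 0.25332115 0.128     ] -0.018141414675591685
200 None None
208 352 372
216 352 374
224 352 374
232 352 377
240 352 380
248 352 379
256 352 374
264 352 374
272 353 374
280 354 374
288 356 374
frac [-0.055  0.268  1.055] turn 0 yaw now 3.048
```

Emit:
{"api": "play_rows", "payload": {"targets": [-0.02,0.09,0,-0.02,-0.04,0.18,0.05,-0.04,-0.05,0.26,0.2,-0.042,-0.05,0.26,0.35,-0.042,-0.05,0.26,0.5,-0.042,-0.05,0.26,0.65,-0.042,-0.05,0.26,0.8,-0.042,-0.05,0.26,0.9,-0.042,-0.05,0.26,1,-0.042,-0.05,0.26,1,-0.042]}}

```text
time_s: 9.0
position: [0.5265, 0.2463, 0.1056]
tcp_rot: [-3.141, -0.002, 3.114]
force: [-0.2, -0.6, -0.4]
finger_gap: 1.003
grasp_force: 0.0
```

Emit:
{"api": "play_rows", "payload": {"targets": [0,0,0.06,0,0,0,0.06,0,0,0,0.06,0,0,0,0.06,0,0,0,0.06,0,0,0,0.06,0,0,0,0.06,0,0,0,0.06,0,0,0,0.06,0,0,0,0.06,0], "gripper": 0, "newtons": 40}}

```text
time_s: 10.25
position: [0.5271, 0.2466, 0.0995]
tcp_rot: [3.141, 0.0, 3.113]
force: [-0.5, 3.0, 0.8]
finger_gap: 0.172
grasp_force: 39.8
```

Emit:
{"api": "play_rows", "payload": {"targets": [0,0,-0.002,0.083,0,0,-0.004,0.166,0,0,-0.006,0.249,0,0,-0.008,0.332,0,0,-0.01,0.415,0,0,-0.012,0.498,0,0,-0.013,0.581,0,0,-0.014,0.664,0,0,-0.016,0.747,0,0,-0.018,0.83]}}

```text
time_s: 11.5
position: [0.5293, 0.2492, 0.1018]
tcp_rot: [3.135, -0.004, 1.806]
force: [7.5, 12.4, -8.9]
finger_gap: 0.173
grasp_force: 39.9
```

Emit:
{"api": "play_rows", "payload": {"targets": [0,0,-0.002,0.09,0,0,-0.004,0.18,0,0,-0.006,0.27,0,0,-0.008,0.36,0,0,-0.01,0.45,0,0,-0.012,0.54,0,0,-0.013,0.63,0,0,-0.014,0.72,0,0,-0.018,0.83,0,0,-0.018,0.83]}}

```text
time_s: 12.75
position: [0.5323, 0.2477, 0.104]
tcp_rot: [3.139, -0.012, 0.504]
force: [17.3, 6.6, -13.5]
finger_gap: 0.174
grasp_force: 39.9
```

Emit:
{"api": "play_rows", "payload": {"targets": [0,0,0,0,0,0,0,0,0,0,0,0,0,0,-0.1,0,0,0,-0.25,0,0,0,-0.4,0,0,0,-0.55,0,0,0,-0.7,0,0,0,-0.8,0,0,0,-0.9,0], "gripper": 60}}

```text
time_s: 14.0
position: [0.5269, 0.2463, 0.2126]
tcp_rot: [3.141, -0.0, 0.506]
force: [0.1, 0.4, 0.6]
finger_gap: 0.604
grasp_force: 0.0
```

Emit:
{"api": "play_rows", "payload": {"targets": [-0.077,0.077,0,0.035,-0.154,0.154,0,0.07,-0.23,0.23,0,0.105,-0.307,0.307,0,0.14,-0.38,0.38,0,0.175,-0.46,0.46,0,0.21,-0.54,0.54,0,0.245,-0.61,0.61,0,0.28,-0.69,0.69,0,0.315,-0.766,0.768,0,0.35]}}

```text
time_s: 15.25
position: [0.4911, 0.1203, 0.2118]
tcp_rot: [3.141, -0.0, -0.047]
force: [0.0, -0.4, 0.3]
finger_gap: 0.601
grasp_force: 0.0
```

Emit:
{"api": "play_rows", "payload": {"targets": [-0.03,0.12,0,0,-0.06,0.24,0,0,-0.09,0.36,0,0,-0.12,0.48,0,0,-0.15,0.6,0,0,-0.18,0.72,0,0,-0.21,0.84,0,0,-0.24,0.95,0,0,-0.26,1,0,0,-0.26,1,0,0]}}

```text
time_s: 16.5
position: [0.4548, 0.0023, 0.2119]
tcp_rot: [-3.142, -0.0, -0.045]
force: [0.1, -0.2, -0.7]
finger_gap: 0.605
grasp_force: 0.0
```

```bash
python3 - <<'E'
from h import *
s=ctrl.sense(); print(s["position"],s["force"])
go([.4587,-.001,.084],-.044)
c=shot("wrist","w2"); t=shot("top","t2");print([np.round(project(c,np.array(p),True)) for p in ((.4587,-.001,.12),(.5276,.247,.13))])
E
```

```text
[0.45479603 0.00230952 0.21186358] [ 0.08083408 -0.22465512 -0.74875871]
frac [0.034 0.026 1.066] turn -0.0 yaw now -0.045
[array([327., 237.]), array([ 22., 173.])]
```

View pics/w2.png

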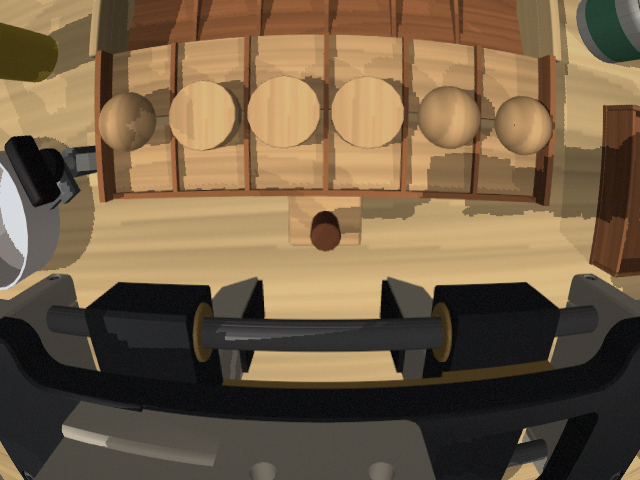

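The post's top is near (325,235), and I predicted (327,237). The knob is visibly turned at (35,170). Now I descend and grip.

Emit:
{"api": "play_rows", "payload": {"targets": [0.02,0.01,0,0,0.034,0.026,0.1,0,0.034,0.026,0.25,0,0.034,0.026,0.4,0,0.034,0.026,0.55,0,0.034,0.026,0.7,0,0.034,0.026,0.85,0,0.034,0.026,0.95,0,0.034,0.026,1,0,0.034,0.026,1,0]}}

```text
time_s: 17.85
position: [0.4588, -0.0006, 0.0916]
tcp_rot: [3.142, 0.0, -0.044]
force: [-0.3, -0.5, -0.5]
finger_gap: 0.6
grasp_force: 0.0
```

Emit:
{"api": "play_rows", "payload": {"targets": [0,0,0.05,0,0,0,0.05,0,0,0,0.05,0,0,0,0.05,0,0,0,0.05,0,0,0,0.05,0,0,0,0.05,0,0,0,0.05,0,0,0,0.05,0,0,0,0.05,0], "gripper": 0, "newtons": 25}}

```text
time_s: 19.1
position: [0.4589, -0.0002, 0.086]
tcp_rot: [-3.141, -0.0, -0.044]
force: [0.4, 4.9, 0.8]
finger_gap: 0.233
grasp_force: 25.0
```

Emit:
{"api": "play_rows", "payload": {"targets": [0.008,0,-0.025,0,0.016,0,-0.05,0,0.024,0,-0.074,0,0.033,0,-0.098,0,0.041,0,-0.122,0,0.051,0,-0.146,0,0.062,0,-0.169,0,0.072,0,-0.192,0,0.083,0,-0.215,0,0.094,0,-0.238,0]}}

```text
time_s: 20.35
position: [0.4694, -0.0007, 0.1139]
tcp_rot: [-3.141, 0.002, -0.044]
force: [1.2, 5.4, -6.7]
finger_gap: 0.235
grasp_force: 25.0
```

Emit:
{"api": "play_rows", "payload": {"targets": [0.012,0,-0.022,0,0.025,0,-0.044,0,0.038,0,-0.066,0,0.051,0,-0.088,0,0.064,0,-0.11,0,0.064,0,-0.11,0,0.064,0,-0.11,0,0.064,0,-0.11,0,0.064,0,-0.11,0,0.064,0,-0.11,0]}}

```text
time_s: 21.6
position: [0.4771, -0.0011, 0.1273]
tcp_rot: [-3.141, 0.002, -0.044]
force: [0.1, 5.0, -5.2]
finger_gap: 0.235
grasp_force: 25.0
```

```bash
python3 - <<'E'
from h import *
c=shot("top","t3"); cv2.imwrite("pics/t3.png",cv2.resize(c["frame"][165:365,180:445],None,fx=3,fy=3))
E
```

```text
(no output)
```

View pics/t3.png

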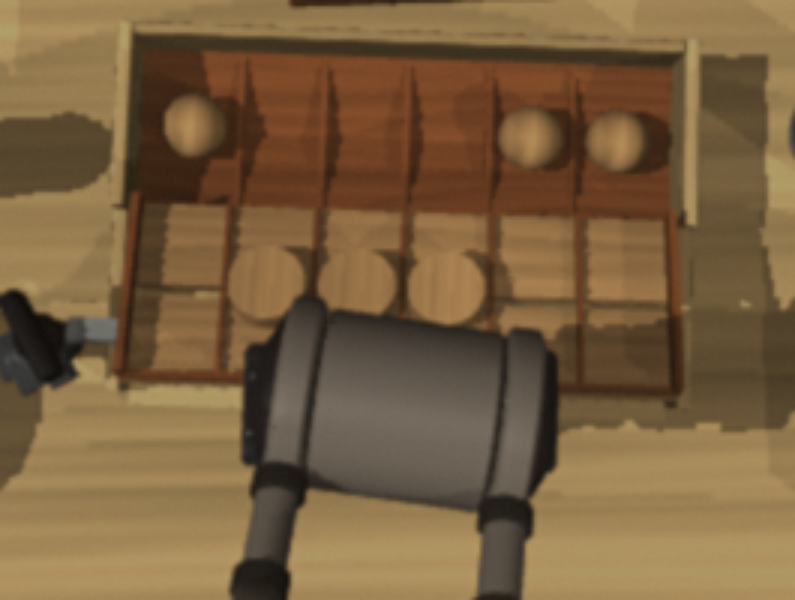

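The picture shows all three balls in the trough at crop (195,125), (530,138) and (617,140). The three discs are still on the board. Now I lower the board.

Emit:
{"api": "play_rows", "payload": {"targets": [-0.02,0,0.033,0,-0.039,0,0.065,0,-0.058,0,0.099,0,-0.075,0,0.133,0,-0.091,0,0.167,0,-0.107,0,0.202,0,-0.121,0,0.238,0,-0.135,0,0.275,0,-0.147,0,0.311,0,-0.158,0,0.348,0]}}

```text
time_s: 22.9
position: [0.4594, -0.0003, 0.0869]
tcp_rot: [-3.141, -0.002, -0.044]
force: [-7.5, 8.5, 32.2]
finger_gap: 0.231
grasp_force: 25.0
```

Emit:
{"api": "play_rows", "payload": {"targets": [0,0,0,0,0,0,0,0,0,0,0,0,0,0,0,0,0,0,-0.1,0,0,0,-0.25,0,0,0,-0.45,0,0,0,-0.65,0,0,0,-0.85,0,0,0,-1,0], "gripper": 60}}

```text
time_s: 24.15
position: [0.4591, -0.0007, 0.2078]
tcp_rot: [3.141, -0.002, -0.044]
force: [1.5, -0.2, -0.4]
finger_gap: 0.601
grasp_force: 0.0
```

```bash
python3 - <<'E'
from h import *
c=shot("top"); 
# ball centres in trough from crop px, discs
o=np.array([.5466,-.004]);X=np.array([np.cos(-.044),np.sin(-.044)]);Y=np.array([-X[1],X[0]])
for n,(u,v,z) in dict(b1=(195,125,.041),b5=(530,138,.041),b6=(617,140,.041)).items():
    p=onz(c,180+u/3,165+v/3,z); print(n,np.round(p,4),"rig",np.round([(p[:2]-o)@X,(p[:2]-o)@Y],4))
for n,x,y in(("b1",.13,.155),("b5",.13,-.093),("b6",.13,-.155)): print(n,np.round(o+x*X+y*Y,4))
cv2.imwrite("pics/t4.png",cv2.resize(c["frame"][165:365,180:445],None,fx=3,fy=3))
E
```

```text
b1 [0.6842 0.1441 0.041 ] rig [0.131 0.154]
b5 [ 0.6706 -0.1033  0.041 ] rig [ 0.1283 -0.0938]
b6 [ 0.6681 -0.1679  0.041 ] rig [ 0.1286 -0.1584]
b1 [0.6833 0.1451]
b5 [ 0.6724 -0.1026]
b6 [ 0.6697 -0.1646]
```

View pics/t4.png

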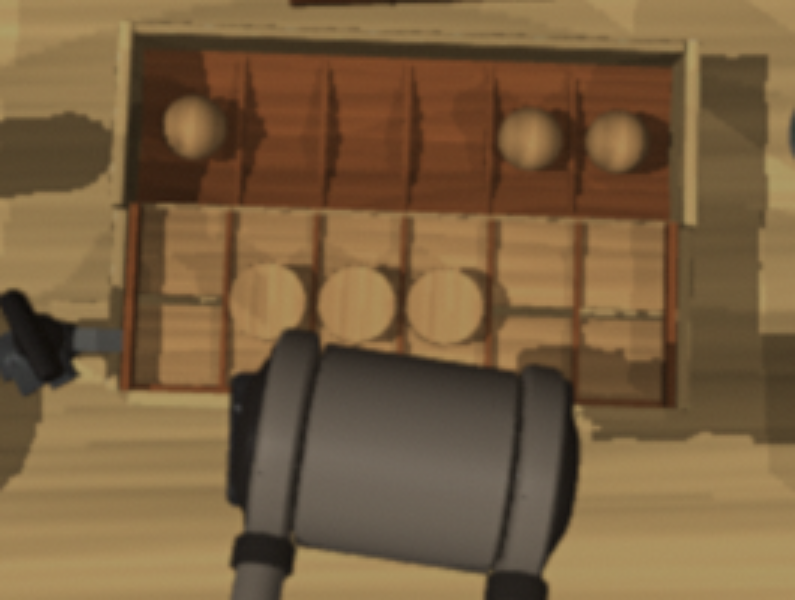

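The board is down and the balls and discs are where I expected. Going to ball 6.

Emit:
{"api": "play_rows", "payload": {"targets": [0.1,0.06,0,-0.1,0.2,0.12,0,-0.2,0.3,0.18,0,-0.3,0.4,0.25,0,-0.4,0.5,0.31,0,-0.5,0.6,0.37,0,-0.6,0.7,0.43,0,-0.7,0.8,0.5,0,-0.8,0.9,0.56,0,-0.9,1,0.62,0,-1], "gripper": 72, "newtons": 15}}

```text
time_s: 25.45
position: [0.5757, -0.0805, 0.2059]
tcp_rot: [-3.141, 0.0, 1.532]
force: [0.2, 0.1, 0.2]
finger_gap: 0.722
grasp_force: 0.0
```

Emit:
{"api": "play_rows", "payload": {"targets": [-0.1,0.12,0,0,-0.2,0.24,0,0,-0.3,0.36,0,0,-0.4,0.48,0,0,-0.5,0.6,0.1,0,-0.6,0.71,0.2,0,-0.65,0.78,0.3,0,-0.68,0.81,0.4,0,-0.68,0.81,0.5,0,-0.68,0.81,0.5,0]}}

```text
time_s: 26.7
position: [0.6681, -0.1654, 0.1445]
tcp_rot: [-3.139, -0.001, 1.527]
force: [-1.1, 0.4, 0.2]
finger_gap: 0.72
grasp_force: 0.0
```

```bash
python3 - <<'E'
from h import *
s=ctrl.sense(); print(s["position"],s["tcp_rot"])
go([.669,-.166,.033],1.527)
c=shot("wrist","w3");print([np.round(project(c,np.array(p),True)) for p in ((.669,-.166,.041),(.672,-.103,.041))])
E
```

```text
[ 0.66813197 -0.16538081  0.14450191] [-3.13904705e+00 -7.96813283e-04  1.52738867e+00]
frac [-0.006  0.01   0.929] turn 0.0 yaw now 1.527
[array([325., 241.]), array([325., 154.])]
```

View pics/w3.png

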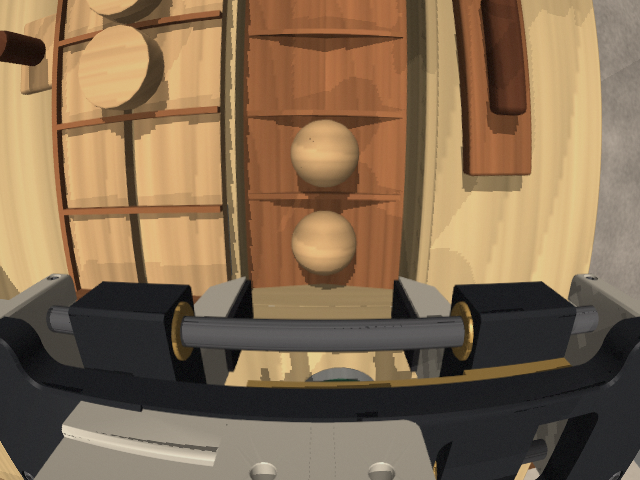

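Ball 6 at (324,241) is where I predicted it. Grasp it and carry it to the tub.

Emit:
{"api": "play_rows", "payload": {"targets": [0,0.01,0.12,0,0,0.01,0.24,0,0,0.01,0.36,0,0,0.01,0.48,0,0,0.01,0.6,0,0,0.01,0.7,0,0,0.01,0.8,0,0,0.01,0.88,0,0,0.01,0.92,0,0,0.01,0.92,0]}}

```text
time_s: 28.0
position: [0.6701, -0.166, 0.0352]
tcp_rot: [-3.141, -0.0, 1.527]
force: [-0.3, 0.2, 0.3]
finger_gap: 0.724
grasp_force: 0.0
```

Emit:
{"api": "play_rows", "payload": {"targets": [0,0,0,0,0,0,0,0,0,0,0,0,0,0,0,0,0,0,0,0,0,0,-0.1,0,0,0,-0.3,0,0,0,-0.5,0,0,0,-0.75,0,0,0,-1,0], "gripper": 0}}

```text
time_s: 29.25
position: [0.6701, -0.166, 0.1569]
tcp_rot: [3.141, 0.0, 1.527]
force: [-0.3, -0.5, -0.5]
finger_gap: 0.51
grasp_force: 15.0
```

Emit:
{"api": "play_rows", "payload": {"targets": [0.1,-0.036,-0.05,0,0.2,-0.072,-0.1,0,0.3,-0.108,-0.15,0,0.4,-0.144,-0.2,0,0.5,-0.18,-0.2,0,0.6,-0.216,-0.2,0,0.7,-0.252,-0.2,0,0.8,-0.288,-0.2,0,0.9,-0.324,-0.2,0,1,-0.36,-0.2,0]}}

```text
time_s: 30.5
position: [0.632, -0.0435, 0.1794]
tcp_rot: [3.142, 0.0, 1.527]
force: [-0.1, 0.3, 0.0]
finger_gap: 0.513
grasp_force: 15.0
```

Emit:
{"api": "play_rows", "payload": {"targets": [0.1,-0.036,0,0,0.2,-0.072,0,0,0.3,-0.108,0,0,0.4,-0.144,0,0,0.5,-0.18,0,0,0.6,-0.216,0,0,0.7,-0.252,0,0,0.8,-0.288,0,0,0.9,-0.324,0,0,1,-0.36,0,0]}}

```text
time_s: 31.75
position: [0.5941, 0.0783, 0.1794]
tcp_rot: [3.142, 0.0, 1.527]
force: [-1.0, -0.7, 0.0]
finger_gap: 0.514
grasp_force: 15.0
```

Emit:
{"api": "play_rows", "payload": {"targets": [0.1,-0.036,0,0,0.2,-0.072,0,0,0.3,-0.108,0,0,0.4,-0.144,0,0,0.5,-0.18,0,0,0.6,-0.216,0,0,0.7,-0.252,0,0,0.8,-0.288,0,0,0.9,-0.324,0,0,1,-0.36,0,0]}}

```text
time_s: 33.0
position: [0.5562, 0.2001, 0.1794]
tcp_rot: [3.142, 0.0, 1.527]
force: [0.1, 0.5, -0.6]
finger_gap: 0.51
grasp_force: 15.0
```

Emit:
{"api": "play_rows", "payload": {"targets": [0.1,-0.036,0,0,0.2,-0.072,0,0,0.3,-0.108,0,0,0.4,-0.144,0,0,0.5,-0.18,0,0,0.6,-0.216,0,0,0.7,-0.252,0,0,0.8,-0.288,0,0,0.9,-0.324,0,0,1,-0.36,0,0]}}

```text
time_s: 34.25
position: [0.5183, 0.3219, 0.1794]
tcp_rot: [3.142, 0.0, 1.527]
force: [0.5, -0.0, -1.2]
finger_gap: 0.515
grasp_force: 15.0
```

```bash
python3 - <<'E'
from h import *
s=ctrl.sense(); print(s["position"],s["tcp_rot"],s["joint_positions"])
go([.478,.399,.029],1.527)
c=shot("wrist","w4")
print([np.round(project(c,np.array([.478+.083*np.cos(a),.399+.083*np.sin(a),.065]),True)) for a in np.arange(0,6.2,1.5708)])
E
```

```text
[0.51829657 0.32186019 0.17937725] [3.14157818e+00 8.35277690e-05 1.52708311e+00] [ 4.30203083e-01  5.35524694e-01  1.34726058e+00 -8.50330699e-05
  1.25883262e+00  4.73942399e-01]
frac [ 0.628 -0.364  1.253] turn 0.0 yaw now 1.527
[array([377., 132.]), array([259.,  28.]), array([159., 147.]), array([271., 246.])]
```

View pics/w4.png

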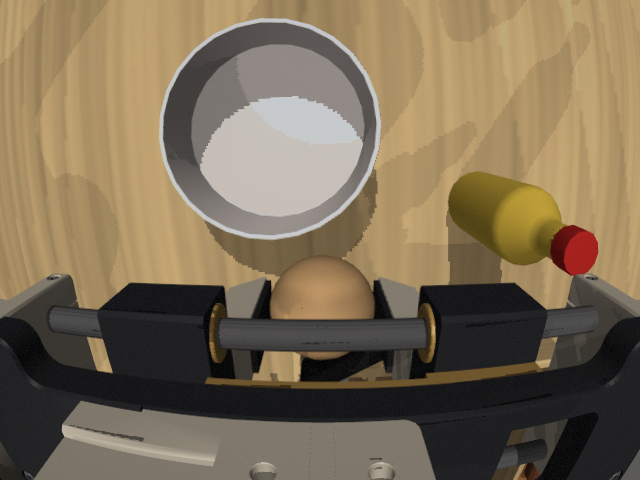

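The tub rim spans columns 160–380 and rows 19–239, so its centre is nearer (.478,.405). Placing the ball slightly to +y.

Emit:
{"api": "play_rows", "payload": {"targets": [0.12,-0.05,0,0,0.24,-0.1,0,0,0.36,-0.16,0,0,0.48,-0.21,0.1,0,0.6,-0.26,0.25,0,0.72,-0.32,0.4,0,0.8,-0.35,0.55,0,0.84,-0.37,0.7,0,0.84,-0.37,0.85,0,0.84,-0.37,1,0]}}

```text
time_s: 35.55
position: [0.4788, 0.4233, 0.0581]
tcp_rot: [-3.142, 0.0, 1.527]
force: [-0.2, -0.2, -0.3]
finger_gap: 0.512
grasp_force: 15.0
```

Emit:
{"api": "play_rows", "payload": {"targets": [0,0,0.08,0,0,0,0.16,0,0,0,0.22,0,0,0,0.24,0,0,0,0.24,0,0,0,0.24,0,0,0,0.24,0,0,0,0.24,0,0,0,0.24,0,0,0,0.24,0]}}

```text
time_s: 36.8
position: [0.4786, 0.4237, 0.0306]
tcp_rot: [3.142, 0.0, 1.527]
force: [0.4, -0.1, -0.8]
finger_gap: 0.515
grasp_force: 15.0
```

Emit:
{"api": "play_rows", "payload": {"targets": [0,0,0,0,0,0,0,0,0,0,0,0,0,0,-0.1,0,0,0,-0.25,0,0,0,-0.4,0,0,0,-0.55,0,0,0,-0.7,0,0,0,-0.85,0,0,0,-1,0], "gripper": 72}}

```text
time_s: 38.05
position: [0.4786, 0.4237, 0.152]
tcp_rot: [3.141, -0.0, 1.527]
force: [0.4, 0.6, -0.6]
finger_gap: 0.719
grasp_force: 0.0
```

Emit:
{"api": "play_rows", "payload": {"targets": [-0.1,0.042,0,0,-0.2,0.084,0,0,-0.3,0.126,0,0,-0.4,0.168,0,0,-0.5,0.21,0,0,-0.6,0.252,0,0,-0.7,0.294,0,0,-0.8,0.336,0,0,-0.9,0.378,0,0,-1,0.42,0,0]}}

```text
time_s: 39.3
position: [0.524, 0.3008, 0.1506]
tcp_rot: [3.142, 0.0, 1.527]
force: [-0.1, -0.1, -0.1]
finger_gap: 0.719
grasp_force: 0.0
```

Emit:
{"api": "play_rows", "payload": {"targets": [-0.1,0.042,0,0,-0.2,0.084,0,0,-0.3,0.126,0,0,-0.4,0.168,0,0,-0.5,0.21,0,0,-0.6,0.252,0,0,-0.7,0.294,0,0,-0.8,0.336,0,0,-0.9,0.378,0,0,-1,0.42,0,0]}}

```text
time_s: 40.55
position: [0.5691, 0.1787, 0.1506]
tcp_rot: [3.142, 0.0, 1.527]
force: [0.0, 0.1, 0.3]
finger_gap: 0.716
grasp_force: 0.0
```

Emit:
{"api": "play_rows", "payload": {"targets": [-0.1,0.042,0,0,-0.2,0.084,0,0,-0.3,0.126,0,0,-0.4,0.168,0,0,-0.5,0.21,0,0,-0.6,0.252,0,0,-0.7,0.294,0,0,-0.8,0.336,0,0,-0.9,0.378,0,0,-1,0.42,0,0]}}

```text
time_s: 41.8
position: [0.6142, 0.0566, 0.1506]
tcp_rot: [-3.142, 0.0, 1.527]
force: [-0.2, 0.2, -0.2]
finger_gap: 0.719
grasp_force: 0.0
```

Emit:
{"api": "play_rows", "payload": {"targets": [-0.1,0.042,0,0,-0.2,0.084,0,0,-0.3,0.126,0,0,-0.4,0.168,0,0,-0.5,0.21,0,0,-0.6,0.252,0,0,-0.7,0.294,0,0,-0.8,0.336,0,0,-0.9,0.378,0,0,-1,0.42,0,0]}}

```text
time_s: 43.05
position: [0.6593, -0.0655, 0.1506]
tcp_rot: [-3.142, 0.0, 1.527]
force: [0.5, 0.1, 0.1]
finger_gap: 0.722
grasp_force: 0.0
```

```bash
cat >> h.py <<'E'
def ball(c,p,fish=True,w=60,z=.041):
    "round thing near p: hough circle -> world"
    u,v=project(c,np.array(p),fish); u,v=int(u),int(v)
    y0,x0=max(v-w,0),max(u-w,0)
    g=cv2.GaussianBlur(cv2.cvtColor(c["frame"][y0:v+w,x0:u+w],cv2.COLOR_BGR2GRAY),(5,5),1)
    cc=cv2.HoughCircles(g,cv2.HOUGH_GRADIENT,1.2,20,param1=90,param2=18,minRadius=22,maxRadius=50)
    if cc is None: print("none near",u,v); return
    for k in cc[0][:3]:
        print("pred",(u,v),"circle",k[0]+x0,k[1]+y0,k[2],"->",np.round(onz(c,k[0]+x0,k[1]+y0,z,fish),4))
E
python3 - <<'E'
from h import *
s=ctrl.sense(); print(s["position"])
c=shot("wrist"); ball(c,(.6715,-.103,.041))
t=shot("top"); p=onz(t,123,303,.03); u,v=map(int,project(t,np.array([.478,.405,.03])))
cv2.imwrite("pics/tub.png",cv2.resize(t["frame"][v-50:v+50,u-50:u+50],None,fx=3,fy=3))
go([.6715,-.103,.034],1.527)
E
```

```text
[ 0.65930085 -0.06551242  0.1505981 ]
pred (340, 283) circle 339.4 282.4 29.32 -> [ 0.6704 -0.1019  0.041 ]
pred (340, 283) circle 319.0 288.4 49.24 -> [ 0.6544 -0.1062  0.041 ]
pred (340, 283) circle 358.6 288.4 43.96 -> [ 0.6854 -0.1077  0.041 ]
frac [-0.301  0.114  0.971] turn -0.001 yaw now 1.526
```

Emit:
{"api": "play_rows", "payload": {"targets": [-0.1,0.04,0,0,-0.2,0.08,0,0,-0.28,0.11,0.1,0,-0.3,0.11,0.25,0,-0.3,0.11,0.4,0,-0.3,0.11,0.55,0,-0.3,0.11,0.7,0,-0.3,0.11,0.85,0,-0.3,0.11,0.97,0,-0.3,0.11,0.97,0]}}

```text
time_s: 44.4
position: [0.6698, -0.101, 0.0327]
tcp_rot: [-3.139, -0.0, 1.527]
force: [0.2, -0.2, 0.5]
finger_gap: 0.719
grasp_force: 0.0
```

Emit:
{"api": "play_rows", "payload": {"targets": [0,0,0,0,0,0,0,0,0,0,0,0,0,0,0,0,0,0,0,0,0,0,-0.1,0,0,0,-0.3,0,0,0,-0.5,0,0,0,-0.75,0,0,0,-1,0], "gripper": 0}}

```text
time_s: 45.65
position: [0.6702, -0.1011, 0.1552]
tcp_rot: [-3.14, -0.0, 1.527]
force: [0.8, 0.3, -0.4]
finger_gap: 0.515
grasp_force: 15.0
```

View pics/tub.png

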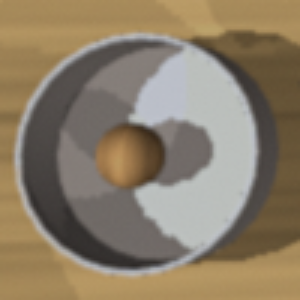

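Emit:
{"api": "play_rows", "payload": {"targets": [0.096,-0.044,-0.05,0,0.192,-0.088,-0.1,0,0.288,-0.132,-0.15,0,0.384,-0.177,-0.2,0,0.48,-0.22,-0.2,0,0.576,-0.265,-0.2,0,0.672,-0.31,-0.2,0,0.768,-0.354,-0.2,0,0.864,-0.398,-0.2,0,0.96,-0.443,-0.2,0]}}

```text
time_s: 46.9
position: [0.6222, 0.017, 0.1782]
tcp_rot: [3.142, 0.0, 1.527]
force: [-0.2, -0.0, -0.9]
finger_gap: 0.514
grasp_force: 15.0
```

Emit:
{"api": "play_rows", "payload": {"targets": [0.096,-0.044,0,0,0.192,-0.088,0,0,0.288,-0.132,0,0,0.384,-0.177,0,0,0.48,-0.22,0,0,0.576,-0.265,0,0,0.672,-0.31,0,0,0.768,-0.354,0,0,0.864,-0.398,0,0,0.96,-0.443,0,0]}}

```text
time_s: 48.15
position: [0.5741, 0.1344, 0.1782]
tcp_rot: [-3.142, 0.0, 1.527]
force: [-0.4, 0.6, 0.6]
finger_gap: 0.516
grasp_force: 15.0
```

Emit:
{"api": "play_rows", "payload": {"targets": [0.096,-0.044,0,0,0.192,-0.088,0,0,0.288,-0.132,0,0,0.384,-0.177,0,0,0.48,-0.22,0,0,0.576,-0.265,0,0,0.672,-0.31,0,0,0.768,-0.354,0,0,0.864,-0.398,0,0,0.96,-0.443,0,0]}}

```text
time_s: 49.4
position: [0.5261, 0.2518, 0.1782]
tcp_rot: [3.142, 0.0, 1.527]
force: [-0.3, 0.2, -1.3]
finger_gap: 0.514
grasp_force: 15.0
```

Emit:
{"api": "play_rows", "payload": {"targets": [0.096,-0.044,0,0,0.192,-0.088,0,0,0.288,-0.132,0,0,0.384,-0.177,0,0,0.48,-0.22,0,0,0.576,-0.265,0,0,0.672,-0.31,0,0,0.78,-0.36,0.1,0,0.88,-0.41,0.2,0,0.97,-0.443,0.3,0]}}

```text
time_s: 50.65
position: [0.4776, 0.3703, 0.1408]
tcp_rot: [-3.141, 0.001, 1.527]
force: [0.6, -0.6, -0.4]
finger_gap: 0.512
grasp_force: 15.0
```

Emit:
{"api": "play_rows", "payload": {"targets": [0,0,0.15,0,0,0,0.3,0,0,0,0.45,0,0,0,0.6,0,0,0,0.7,0,0,0,0.8,0,0,0,0.9,0,0,0,0.95,0,0,0,0.95,0,0,0,0.95,0]}}

```text
time_s: 51.9
position: [0.4787, 0.3698, 0.0287]
tcp_rot: [3.141, -0.0, 1.527]
force: [0.7, -0.0, -0.2]
finger_gap: 0.514
grasp_force: 15.0
```

Emit:
{"api": "play_rows", "payload": {"targets": [0,0,0,0,0,0,0,0,0,0,0,0,0,0,-0.1,0,0,0,-0.25,0,0,0,-0.4,0,0,0,-0.55,0,0,0,-0.7,0,0,0,-0.85,0,0,0,-1,0], "gripper": 72}}

```text
time_s: 53.15
position: [0.4786, 0.3698, 0.1505]
tcp_rot: [3.14, -0.001, 1.527]
force: [-0.1, 0.4, -0.5]
finger_gap: 0.72
grasp_force: 0.0
```

```bash
python3 - <<'E'
from h import *
go([.6833,.1447,.034],1.527)
E
```

```text
frac [-1.8    1.785  0.972] turn 0.0 yaw now 1.527
```

Emit:
{"api": "play_rows", "payload": {"targets": [-0.09,0.089,0,0,-0.18,0.178,0,0,-0.27,0.267,0,0,-0.36,0.356,0,0,-0.45,0.445,0,0,-0.54,0.534,0,0,-0.63,0.623,0,0,-0.72,0.712,0,0,-0.81,0.8,0,0,-0.9,0.89,0,0]}}

```text
time_s: 54.4
position: [0.581, 0.2563, 0.1482]
tcp_rot: [-3.142, 0.0, 1.527]
force: [-0.2, 0.5, 0.2]
finger_gap: 0.72
grasp_force: 0.0
```

Emit:
{"api": "play_rows", "payload": {"targets": [-0.1,0.1,0,0,-0.2,0.2,0,0,-0.3,0.3,0,0,-0.4,0.4,0,0,-0.5,0.5,0,0,-0.6,0.6,0,0,-0.7,0.7,0,0,-0.8,0.8,0,0,-0.9,0.89,0,0,-0.9,0.89,0,0]}}

```text
time_s: 55.65
position: [0.6831, 0.1432, 0.1479]
tcp_rot: [3.142, 0.0, 1.525]
force: [-0.0, 0.0, -0.3]
finger_gap: 0.718
grasp_force: 0.0
```

```bash
python3 - <<'E'
from h import *
c=shot("wrist"); ball(c,(.6833,.1447,.041)); go([.6833,.1447,.034],1.527)
E
```

```text
pred (323, 236) circle 321.2 248.6 35.920002 -> [0.6813 0.1357 0.041 ]
pred (323, 236) circle 326.0 224.6 42.52 -> [0.6856 0.1539 0.041 ]
frac [0.006 0.007 0.949] turn -0.001 yaw now 1.526
```

Emit:
{"api": "play_rows", "payload": {"targets": [0,0,0.12,0,0,0,0.24,0,0,0,0.36,0,0,0,0.48,0,0,0,0.6,0,0,0,0.7,0,0,0,0.8,0,0,0,0.9,0,0,0,0.95,0,0,0,0.95,0]}}

```text
time_s: 56.95
position: [0.6822, 0.1444, 0.0337]
tcp_rot: [-3.141, 0.0, 1.527]
force: [0.4, 0.1, 0.8]
finger_gap: 0.72
grasp_force: 0.0
```

Emit:
{"api": "play_rows", "payload": {"targets": [0,0,0,0,0,0,0,0,0,0,0,0,0,0,0,0,0,0,0,0,0,0,-0.15,0,0,0,-0.35,0,0,0,-0.6,0,0,0,-0.8,0,0,0,-1,0], "gripper": 0}}

```text
time_s: 58.2
position: [0.682, 0.1445, 0.1559]
tcp_rot: [-3.141, 0.0, 1.527]
force: [0.2, 0.6, -0.9]
finger_gap: 0.514
grasp_force: 15.0
```

Emit:
{"api": "play_rows", "payload": {"targets": [0,0,-0.15,-0.1,0,-0.05,-0.3,-0.2,0.1,-0.15,-0.4,-0.3,0.2,-0.24,-0.45,-0.4,0.35,-0.32,-0.45,-0.5,0.5,-0.4,-0.45,-0.6,0.62,-0.48,-0.45,-0.7,0.75,-0.55,-0.45,-0.8,0.88,-0.62,-0.45,-0.9,1,-0.69,-0.45,-1]}}

```text
time_s: 59.45
position: [0.6042, 0.2685, 0.209]
tcp_rot: [-3.141, -0.0, 3.103]
force: [-0.7, -0.2, -0.2]
finger_gap: 0.509
grasp_force: 15.0
```

Emit:
{"api": "play_rows", "payload": {"targets": [0.08,0.12,0,0,0.16,0.24,0,0,0.24,0.36,0,0,0.32,0.48,0,0,0.4,0.6,0,0,0.48,0.72,0,0,0.56,0.84,0,0,0.64,0.95,0,0,0.7,1,0,0,0.7,1,0,0]}}

```text
time_s: 60.7
position: [0.5257, 0.392, 0.2082]
tcp_rot: [-3.141, -0.0, 3.099]
force: [-0.1, -0.3, -0.1]
finger_gap: 0.514
grasp_force: 15.0
```

```bash
python3 - <<'E'
from h import *
print(ctrl.sense()["position"]); go([.526,.395,.029],-.044); t=shot("top"); u,v=map(int,project(t,np.array([.478,.405,.03])))
c=shot("wrist","w5")
print([np.round(project(c,np.array(p),True)) for p in((.479,.424,.029),(.479,.37,.029),(.526,.395,.029))])
E
```

```text
[0.52567355 0.39201365 0.208217  ]
frac [-0.002  0.025  1.493] turn 0.001 yaw now 3.099
[array([355., 166.]), array([295., 169.]), array([325., 218.])]
```

View pics/w5.png

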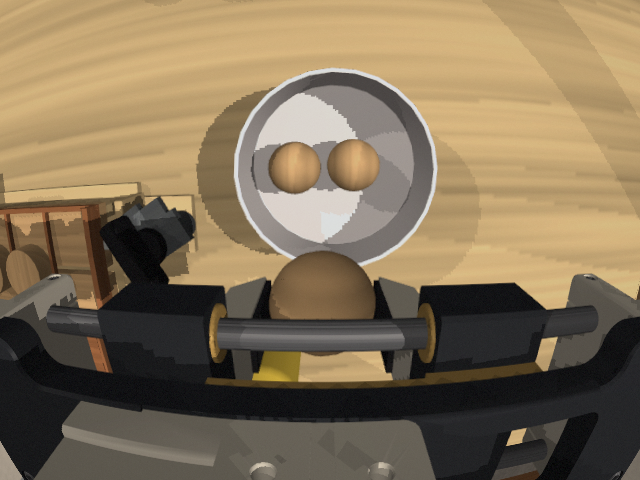

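The wrist view shows the two balls in the tub at (295,167) and (353,164), with open space toward the camera at (325,218). Lowering the third ball there.

Emit:
{"api": "play_rows", "payload": {"targets": [0.018,0.083,0.1,0,0.018,0.083,0.2,0,0.018,0.083,0.3,0,0.018,0.083,0.4,0,0.018,0.083,0.5,0,0.018,0.083,0.6,0,0.018,0.083,0.7,0,0.018,0.083,0.8,0,0.018,0.083,0.9,0,0.018,0.083,1,0]}}

```text
time_s: 62.05
position: [0.5245, 0.4016, 0.0874]
tcp_rot: [-3.142, 0.0, 3.098]
force: [-0.5, 0.1, -0.8]
finger_gap: 0.51
grasp_force: 15.0
```

Emit:
{"api": "play_rows", "payload": {"targets": [0,0,0.1,0,0,0,0.2,0,0,0,0.3,0,0,0,0.38,0,0,0,0.44,0,0,0,0.46,0,0,0,0.46,0,0,0,0.46,0,0,0,0.46,0,0,0,0.46,0]}}

```text
time_s: 63.3
position: [0.5246, 0.4017, 0.0332]
tcp_rot: [3.141, 0.0, 3.098]
force: [0.1, -0.2, -0.3]
finger_gap: 0.512
grasp_force: 15.0
```

Emit:
{"api": "play_rows", "payload": {"targets": [0,0,0,0,0,0,0,0,0,0,0,0,0,0,-0.1,0,0,0,-0.25,0,0,0,-0.4,0,0,0,-0.55,0,0,0,-0.7,0,0,0,-0.85,0,0,0,-1,0], "gripper": 60}}

```text
time_s: 64.55
position: [0.5245, 0.4016, 0.1545]
tcp_rot: [3.141, 0.0, 3.098]
force: [0.3, 0.3, -0.6]
finger_gap: 0.6
grasp_force: 0.0
```

```bash
python3 - <<'E'
from h import *
t=shot("top"); f=t["frame"]
cv2.imwrite("pics/t5.png",cv2.resize(f[170:350,70:420],None,fx=2.2,fy=2.2))
u,v=project(t,np.array([.5506,.0902,.095])); print(u,v)
print(ctrl.sense()["position"],ctrl.sense()["joint_positions"])
E
```

```text
267.98322293178353 265.0174973420121
[0.52551844 0.40226101 0.1572685 ] [ 5.37651882e-01  6.46194414e-01  1.21057858e+00 -7.01184695e-05
  1.28008585e+00 -9.89371203e-01]
```

View pics/t5.png

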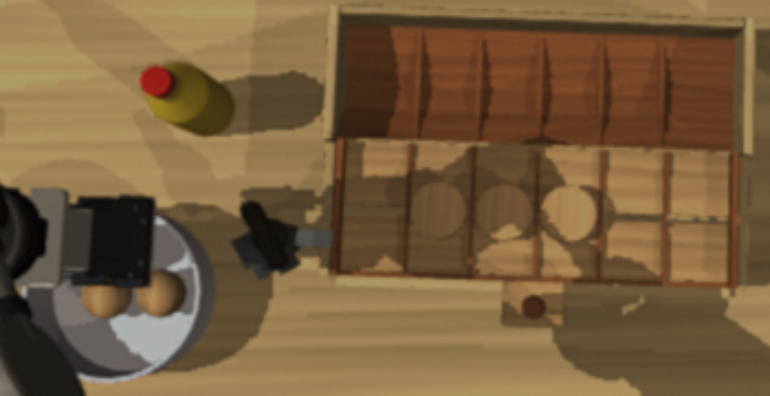

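The discs are unmoved at full-frame pixels (269,265), (299,266) and (329,267). Next: disc 2.

Emit:
{"api": "play_rows", "payload": {"targets": [0,-0.1,0,0.1,0,-0.2,0,0.2,0,-0.3,0,0.3,0,-0.4,0,0.4,0,-0.5,0,0.5,0,-0.6,0,0.6,0,-0.7,0,0.7,0,-0.8,0,0.8,0,-0.9,0,0.9,0,-1,0,1], "gripper": 88}}

```text
time_s: 65.85
position: [0.5191, 0.2813, 0.1532]
tcp_rot: [3.142, 0.0, 1.522]
force: [-0.3, -0.3, -0.5]
finger_gap: 0.881
grasp_force: 0.0
```

Emit:
{"api": "play_rows", "payload": {"targets": [-0.08,0.016,0,0,-0.16,0.033,0,0,-0.24,0.05,0,0,-0.32,0.066,0,0,-0.4,0.082,0,0,-0.48,0.1,0,0,-0.56,0.115,0,0,-0.64,0.132,0,0,-0.72,0.148,0,0,-0.8,0.165,0,0]}}

```text
time_s: 67.1
position: [0.5349, 0.1843, 0.153]
tcp_rot: [3.141, 0.0, 1.527]
force: [0.7, 0.8, -0.6]
finger_gap: 0.878
grasp_force: 0.0
```

Emit:
{"api": "play_rows", "payload": {"targets": [-0.09,0.016,0,0,-0.18,0.033,0,0,-0.27,0.05,0,0,-0.36,0.066,0,0,-0.45,0.082,0,0,-0.54,0.1,0,0,-0.63,0.115,0,0,-0.72,0.132,0,0,-0.8,0.165,0,0,-0.8,0.165,0,0]}}

```text
time_s: 68.35
position: [0.5507, 0.0874, 0.153]
tcp_rot: [3.141, 0.0, 1.526]
force: [-0.3, 0.6, -0.4]
finger_gap: 0.878
grasp_force: 0.0
```

```bash
python3 - <<'E'
from h import *
c=shot("wrist","w6"); ball(c,(.5507,.0889,.099),z=.099,w=70); go([.5507,.0889,.082],1.527)
E
```

```text
pred (323, 260) circle 324.4 257.8 42.52 -> [0.5515 0.0903 0.099 ]
pred (323, 260) circle 266.8 327.40002 36.88 -> [0.512  0.0438 0.099 ]
frac [0.008 0.001 0.592] turn -0.0 yaw now 1.526
```

View pics/w6.png

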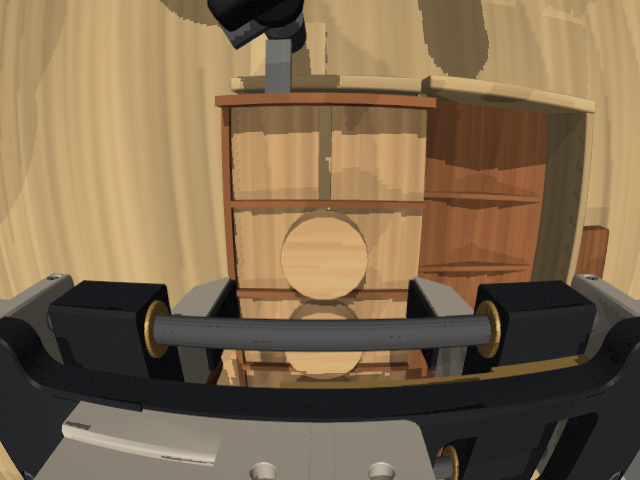

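Disc 2 is at (324,258), which works out to (.5515,.0903). Grasping and lifting it.

Emit:
{"api": "play_rows", "payload": {"targets": [0.02,0.01,0.08,0,0.02,0.01,0.16,0,0.02,0.01,0.24,0,0.02,0.01,0.32,0,0.02,0.01,0.4,0,0.02,0.01,0.48,0,0.02,0.01,0.54,0,0.02,0.01,0.58,0,0.02,0.01,0.58,0,0.02,0.01,0.58,0]}}

```text
time_s: 69.65
position: [0.5519, 0.0905, 0.0837]
tcp_rot: [3.141, 0.0, 1.527]
force: [-0.0, 0.0, -0.2]
finger_gap: 0.879
grasp_force: 0.0
```

Emit:
{"api": "play_rows", "payload": {"targets": [0,0,0,0,0,0,0,0,0,0,0,0,0,0,0,0,0,0,0,0,0,0,-0.15,0,0,0,-0.35,0,0,0,-0.6,0,0,0,-0.8,0,0,0,-1,0], "gripper": 0}}

```text
time_s: 70.9
position: [0.5515, 0.0905, 0.2041]
tcp_rot: [-3.141, 0.0, 1.527]
force: [0.4, 0.6, -0.0]
finger_gap: 0.582
grasp_force: 15.0
```

Emit:
{"api": "play_rows", "payload": {"targets": [-0.1,0,0,0.1,-0.2,0,0,0.2,-0.3,0,0,0.3,-0.4,0,0,0.4,-0.5,0,0,0.5,-0.6,0,0,0.6,-0.7,0,0,0.7,-0.8,0,0,0.8,-0.9,0,0,0.9,-1,0,0,1]}}

```text
time_s: 72.15
position: [0.5462, -0.0297, 0.2032]
tcp_rot: [3.142, 0.0, -0.049]
force: [0.0, -0.3, -1.1]
finger_gap: 0.583
grasp_force: 15.0
```

Emit:
{"api": "play_rows", "payload": {"targets": [0,0.1,0,0,0,0.2,0,0,0,0.3,0,0,0,0.4,0,0,0,0.5,0,0,0,0.6,0,0,0,0.7,0,0,0,0.8,0,0,0.01,0.9,0,0,0.015,1,0,0]}}

```text
time_s: 73.4
position: [0.543, -0.1502, 0.2034]
tcp_rot: [3.141, -0.0, -0.044]
force: [0.5, -0.0, -1.0]
finger_gap: 0.583
grasp_force: 15.0
```

Emit:
{"api": "play_rows", "payload": {"targets": [0,0.1,0,0,0,0.2,0,0,0,0.3,0,0,0,0.4,0,0,0,0.5,0,0,0,0.6,0,0,0,0.7,0,0,0,0.8,0,0,0.01,0.9,0,0,0.015,1,0,0]}}

```text
time_s: 74.65
position: [0.5396, -0.2701, 0.2034]
tcp_rot: [3.142, -0.0, -0.044]
force: [0.1, 0.3, -1.0]
finger_gap: 0.585
grasp_force: 15.0
```

```bash
python3 - <<'E'
from h import *
s=ctrl.sense(); print(s["position"],s["finger_gap"])
c=shot("wrist","w7"); 
o=np.array([.4761,-.3936]);a=-.035;X=np.array([np.cos(a),np.sin(a)]);Y=np.array([-X[1],X[0]])
for i in(1,-1):
  for j in(1,-1): print(i,j,np.round(project(c,np.r_[o+i*.1*X+j*.06*Y,.055],True)))
go([.536,-.396,.03],-.035)
E
```

```text
[ 0.53959984 -0.2701085   0.20343377] 0.5852637559010295
1 1 [401. 176.]
1 -1 [525. 181.]
-1 1 [388. 376.]
-1 -1 [495. 367.]
frac [0.017 1.035 1.446] turn -0.006 yaw now -0.045
```

View pics/w7.png

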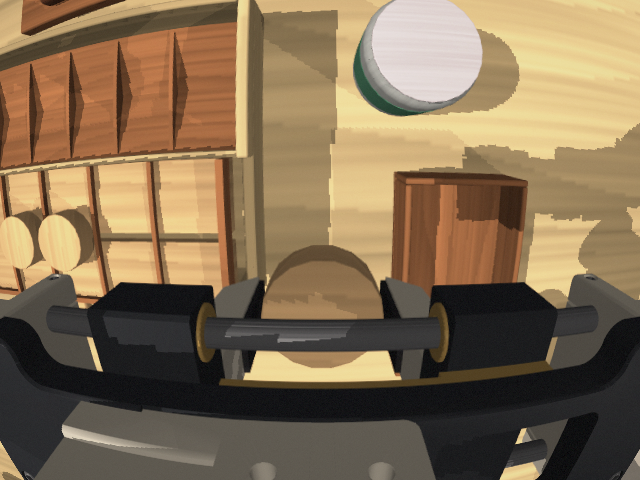

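The box's far corners are at (394,172) and (527,179), about 3 mm off my estimate. Placing disc 2 at the far end of the box.

Emit:
{"api": "play_rows", "payload": {"targets": [0,0.1,0,0,0,0.2,0,0,0,0.3,0,0,0,0.4,0,0,0.01,0.5,0.05,0,0.02,0.6,0.1,0,0.024,0.7,0.2,0,0.024,0.8,0.3,0,0.024,0.9,0.4,0,0.024,1,0.5,0]}}

```text
time_s: 75.95
position: [0.537, -0.39, 0.1424]
tcp_rot: [-3.141, 0.0, -0.044]
force: [0.0, -0.9, -0.3]
finger_gap: 0.583
grasp_force: 15.0
```

Emit:
{"api": "play_rows", "payload": {"targets": [0,0.03,0,0,0,0.03,0.1,0,0,0.03,0.25,0,0,0.03,0.4,0,0,0.03,0.55,0,0,0.03,0.7,0,0,0.03,0.8,0,0,0.03,0.88,0,0,0.03,0.94,0,0,0.03,0.94,0]}}

```text
time_s: 77.2
position: [0.5369, -0.3928, 0.0302]
tcp_rot: [-3.141, 0.0, -0.044]
force: [-0.4, -0.1, -0.2]
finger_gap: 0.582
grasp_force: 15.0
```

Emit:
{"api": "play_rows", "payload": {"targets": [0,0,0,0,0,0,0,0,0,0,0,0,0,0,0,0,0,0,-0.15,0,0,0,-0.35,0,0,0,-0.55,0,0,0,-0.7,0,0,0,-0.85,0,0,0,-1,0], "gripper": 64}}

```text
time_s: 78.45
position: [0.5369, -0.3924, 0.1514]
tcp_rot: [-3.141, 0.0, -0.044]
force: [0.3, 0.2, -0.1]
finger_gap: 0.638
grasp_force: 0.0
```

```bash
python3 - <<'E'
from h import *
t=shot("top"); print("top"); ball2=None
g=t["frame"]
cv2.imwrite("pics/t6.png",cv2.resize(g[235:355,240:540],None,fx=2.6,fy=2.6))
o=np.array([.5466,-.004]);a=-.044;X=np.array([np.cos(a),np.sin(a)]);Y=np.array([-X[1],X[0]])
print("d3",o+.031*Y,"d4",o-.031*Y)
go(np.r_[o+.031*Y,.083],1.527)
E
```

```text
top
d3 [0.54796356 0.02697   ] d4 [ 0.54523644 -0.03497   ]
frac [-0.07  -3.504  0.586] turn -1.0 yaw now -0.044
```

View pics/t6.png

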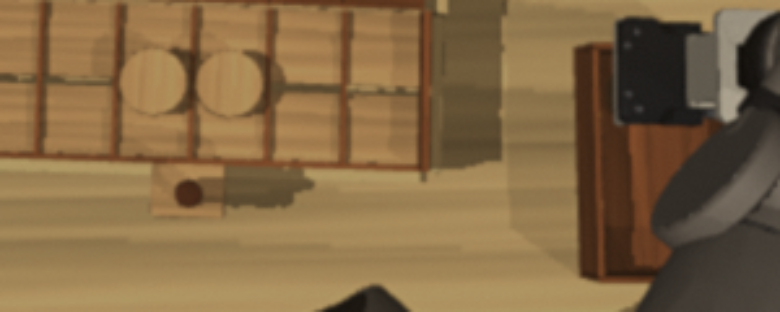

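Discs 3 and 4 are unmoved at about (299,266) and (328.5,267). Next: disc 4.

Emit:
{"api": "play_rows", "payload": {"targets": [0,-0.1,0,0,0,-0.2,0,0,0,-0.3,0,0,0,-0.4,0,0,0,-0.5,0,0,0,-0.6,0,0,-0.01,-0.7,0,0,-0.02,-0.8,0,0,-0.02,-0.9,0,0,-0.02,-1,0,0], "gripper": 88}}

```text
time_s: 79.75
position: [0.5399, -0.2722, 0.1507]
tcp_rot: [3.141, -0.0, -0.044]
force: [0.1, 0.4, 0.9]
finger_gap: 0.877
grasp_force: 0.0
```

Emit:
{"api": "play_rows", "payload": {"targets": [0,-0.1,0,-0.1,0,-0.2,0,-0.2,0,-0.3,0,-0.3,0,-0.4,0,-0.4,0,-0.5,0,-0.5,0,-0.6,0,-0.6,-0.01,-0.7,0,-0.7,-0.02,-0.8,0,-0.8,-0.02,-0.9,0,-0.9,-0.02,-1,0,-1]}}

```text
time_s: 81.0
position: [0.5427, -0.1522, 0.1507]
tcp_rot: [3.141, 0.0, 1.532]
force: [0.6, -0.4, -0.7]
finger_gap: 0.878
grasp_force: 0.0
```

Emit:
{"api": "play_rows", "payload": {"targets": [0.12,0,0,0,0.24,0,0,0,0.36,0,0,0,0.48,-0.01,0,0,0.6,-0.02,0,0,0.72,-0.025,0,0,0.84,-0.025,0,0,0.93,-0.025,0,0,0.98,-0.025,0,0,0.98,-0.025,0,0]}}

```text
time_s: 82.25
position: [0.5449, -0.035, 0.1506]
tcp_rot: [3.142, 0.0, 1.528]
force: [0.2, -0.4, 0.3]
finger_gap: 0.879
grasp_force: 0.0
```

```bash
python3 - <<'E'
from h import *
c=shot("wrist"); ball(c,(.545,-.035,.099),z=.099,w=70); go([.545,-.035,.083],1.527)
E
```

```text
pred (323, 263) circle 323.2 256.0 45.28 -> [ 0.545  -0.0302  0.099 ]
pred (323, 263) circle 338.8 271.6 47.920002 -> [ 0.554  -0.0405  0.099 ]
pred (323, 263) circle 275.2 247.6 47.920002 -> [ 0.5169 -0.0239  0.099 ]
frac [0.003 0.    0.564] turn 0.0 yaw now 1.527
```

Emit:
{"api": "play_rows", "payload": {"targets": [0.02,0,0.08,0,0.02,0,0.16,0,0.02,0,0.24,0,0.02,0,0.32,0,0.02,0,0.4,0,0.02,0,0.48,0,0.02,0,0.53,0,0.02,0,0.56,0,0.02,0,0.56,0,0.02,0,0.56,0]}}

```text
time_s: 83.55
position: [0.5452, -0.033, 0.0837]
tcp_rot: [3.141, 0.0, 1.527]
force: [-0.9, 0.3, 0.5]
finger_gap: 0.878
grasp_force: 0.0
```

Emit:
{"api": "play_rows", "payload": {"targets": [0,0,0,0,0,0,0,0,0,0,0,0,0,0,0,0,0,0,0,0,0,0,-0.15,0,0,0,-0.35,0,0,0,-0.6,0,0,0,-0.8,0,0,0,-1,0], "gripper": 0}}

```text
time_s: 84.8
position: [0.5448, -0.0329, 0.2041]
tcp_rot: [-3.141, 0.0, 1.527]
force: [-1.2, 0.1, -0.3]
finger_gap: 0.584
grasp_force: 15.0
```

Emit:
{"api": "play_rows", "payload": {"targets": [-0.1,0,0,0.1,-0.2,0,0,0.2,-0.3,0,0,0.3,-0.4,0,0,0.4,-0.5,0,0,0.5,-0.6,0,0,0.6,-0.7,0,0,0.7,-0.8,0,0,0.8,-0.9,0,0,0.9,-1,0,0,1]}}

```text
time_s: 86.05
position: [0.5395, -0.1531, 0.2032]
tcp_rot: [-3.141, 0.001, -0.049]
force: [-0.0, 0.0, -0.1]
finger_gap: 0.584
grasp_force: 15.0
```

Emit:
{"api": "play_rows", "payload": {"targets": [-0.022,0.1,0,0,-0.044,0.2,0,0,-0.066,0.3,0,0,-0.088,0.4,0,0,-0.11,0.5,0,0,-0.132,0.6,0,0,-0.154,0.7,0,0,-0.176,0.8,0,0,-0.198,0.9,0,0,-0.22,1,0,0]}}

```text
time_s: 87.3
position: [0.5079, -0.2723, 0.2034]
tcp_rot: [3.142, -0.0, -0.044]
force: [-0.2, -0.8, 0.1]
finger_gap: 0.581
grasp_force: 15.0
```

Emit:
{"api": "play_rows", "payload": {"targets": [-0.022,0.1,0,0,-0.044,0.2,0,0,-0.066,0.3,0,0,-0.088,0.4,0,0,-0.11,0.5,0,0,-0.132,0.6,0,0,-0.154,0.7,0.1,0,-0.176,0.8,0.2,0,-0.198,0.9,0.35,0,-0.22,1,0.5,0]}}

```text
time_s: 88.55
position: [0.476, -0.3908, 0.1417]
tcp_rot: [-3.141, 0.001, -0.044]
force: [-0.3, 0.1, -0.5]
finger_gap: 0.582
grasp_force: 15.0
```

```bash
python3 - <<'E'
from h import *
s=ctrl.sense(); print(s["position"],s["finger_gap"])
c=shot("wrist","w8"); 
go([.477,-.3925,.03],-.044)
print(np.round(project(c,np.array((.537,-.3928,.03)),True)))
E
```

```text
[ 0.47598704 -0.39078196  0.14165518] 0.5819399955829402
frac [0.024 0.011 0.908] turn -0.0 yaw now -0.045
[322. 153.]
```

View pics/w8.png

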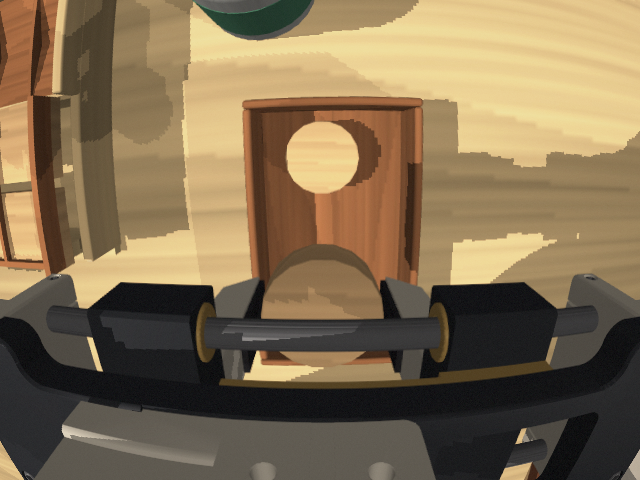

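```bash
python3 - <<'E'
from h import *
c=shot("wrist")
for u,v in((243,103),(423,101),(250,200),(419,200),(264,112),(403,110),(250,260),(418,260)): print((u,v),np.round(onz(c,u,v,.055,True),4))
print(onz(c,322,157,.03,True))
E
```

```text
(243, 103) [ 0.5727 -0.3438  0.055 ]
(423, 101) [ 0.5697 -0.4608  0.055 ]
(250, 200) [ 0.5081 -0.3441  0.055 ]
(419, 200) [ 0.5035 -0.4572  0.055 ]
(264, 112) [ 0.5655 -0.3573  0.055 ]
(403, 110) [ 0.5635 -0.4471  0.055 ]
(250, 260) [ 0.466  -0.3401  0.055 ]
(418, 260) [ 0.4608 -0.4576  0.055 ]
[ 0.53256342 -0.3931495   0.03      ]
```

The disc in the box is at (322,157). The box centre line is at y≈-.400, so I'm shifting 8 mm before descending.

Emit:
{"api": "play_rows", "payload": {"targets": [0,0.04,0,0,0,0.07,0,0,0,0.07,0.15,0,0,0.07,0.3,0,0,0.07,0.45,0,0,0.07,0.6,0,0,0.07,0.75,0,0,0.07,0.85,0,0,0.07,0.9,0,0,0.07,0.9,0]}}

```text
time_s: 89.9
position: [0.4761, -0.3986, 0.0352]
tcp_rot: [-3.141, 0.0, -0.044]
force: [-0.1, 0.1, 0.0]
finger_gap: 0.58
grasp_force: 15.0
```

Emit:
{"api": "play_rows", "payload": {"targets": [0,0,0,0,0,0,0,0,0,0,0,0,0,0,0,0,0,0,-0.15,0,0,0,-0.35,0,0,0,-0.55,0,0,0,-0.7,0,0,0,-0.85,0,0,0,-1,0], "gripper": 64}}

```text
time_s: 91.15
position: [0.4763, -0.3988, 0.1576]
tcp_rot: [3.14, -0.001, -0.044]
force: [0.6, 0.5, -0.6]
finger_gap: 0.639
grasp_force: 0.0
```

```bash
python3 - <<'E'
from h import *
t=shot("top"); u,v=project(t,np.array((.548,.027,.099))); u,v=int(u),int(v)
g=cv2.cvtColor(cv2.resize(t["frame"][v-35:v+35,u-60:u+60],None,fx=4,fy=4,interpolation=cv2.INTER_CUBIC),cv2.COLOR_BGR2GRAY)
k=cv2.HoughCircles(g,cv2.HOUGH_GRADIENT,1.2,40,param1=90,param2=20,minRadius=42,maxRadius=62)
for c in k[0][:3]: print(c,np.round(onz(t,u-60+c[0]/4,v-35+c[1]/4,.099),4))
print(ctrl.sense()["position"])
E
```

```text
[241.8 144.6  51.6] [0.5469 0.0267 0.099 ]
[ 0.47713511 -0.39966863  0.16026424]
```

Emit:
{"api": "play_rows", "payload": {"targets": [0.011,-0.09,0,0,0.022,-0.18,0,0,0.033,-0.27,0,0,0.044,-0.36,0,0,0.055,-0.45,0,0,0.066,-0.54,0,0,0.077,-0.63,0,0,0.088,-0.72,0,0,0.1,-0.81,0,0,0.11,-0.9,0,0], "gripper": 88}}

```text
time_s: 92.45
position: [0.4941, -0.2906, 0.1555]
tcp_rot: [3.141, -0.0, -0.044]
force: [0.4, 1.1, -1.1]
finger_gap: 0.88
grasp_force: 0.0
```

Emit:
{"api": "play_rows", "payload": {"targets": [0.011,-0.09,0,0,0.022,-0.18,0,0,0.033,-0.27,0,0,0.044,-0.36,0,0,0.055,-0.45,0,0,0.066,-0.54,0,0,0.077,-0.63,0,0,0.088,-0.72,0,0,0.1,-0.81,0,0,0.11,-0.9,0,0]}}

```text
time_s: 93.7
position: [0.5121, -0.1833, 0.1554]
tcp_rot: [3.142, -0.0, -0.044]
force: [-0.1, -0.6, 0.2]
finger_gap: 0.881
grasp_force: 0.0
```

Emit:
{"api": "play_rows", "payload": {"targets": [0.011,-0.09,0,-0.1,0.022,-0.18,0,-0.2,0.033,-0.27,0,-0.3,0.044,-0.36,0,-0.4,0.055,-0.45,0,-0.5,0.066,-0.54,0,-0.6,0.077,-0.63,0,-0.7,0.088,-0.72,0,-0.8,0.1,-0.81,0,-0.9,0.11,-0.9,0,-1]}}

```text
time_s: 94.95
position: [0.5299, -0.076, 0.1554]
tcp_rot: [3.142, 0.0, 1.532]
force: [0.6, -0.1, 0.1]
finger_gap: 0.881
grasp_force: 0.0
```

Emit:
{"api": "play_rows", "payload": {"targets": [0.1,0.011,0,0,0.2,0.022,0,0,0.3,0.033,0,0,0.4,0.044,0,0,0.5,0.055,0,0,0.6,0.07,0,0,0.7,0.08,0,0,0.8,0.1,0,0,0.88,0.1,0,0,0.88,0.1,0,0]}}

```text
time_s: 96.2
position: [0.5464, 0.029, 0.1554]
tcp_rot: [-3.141, 0.0, 1.528]
force: [-0.4, -0.1, 0.0]
finger_gap: 0.881
grasp_force: 0.0
```

```bash
python3 - <<'E'
from h import *
c=shot("wrist"); ball(c,(.547,.027,.099),z=.099,w=70); go([.547,.027,.083],1.527)
E
```

```text
pred (324, 264) circle 324.2 259.4 45.28 -> [0.547 0.03  0.099]
pred (324, 264) circle 266.6 247.4 43.96 -> [0.5124 0.0391 0.099 ]
frac [-0.012  0.006  0.603] turn 0.0 yaw now 1.528
```

Emit:
{"api": "play_rows", "payload": {"targets": [0,0,0.08,0,0,0,0.16,0,0,0,0.24,0,0,0,0.32,0,0,0,0.4,0,0,0,0.48,0,0,0,0.55,0,0,0,0.6,0,0,0,0.6,0,0,0,0.6,0]}}

```text
time_s: 97.5
position: [0.5467, 0.0283, 0.0837]
tcp_rot: [3.141, 0.0, 1.527]
force: [-0.3, -0.2, 0.5]
finger_gap: 0.877
grasp_force: 0.0
```

Emit:
{"api": "play_rows", "payload": {"targets": [0,0,0,0,0,0,0,0,0,0,0,0,0,0,0,0,0,0,0,0,0,0,-0.15,0,0,0,-0.35,0,0,0,-0.6,0,0,0,-0.8,0,0,0,-1,0], "gripper": 0}}

```text
time_s: 98.75
position: [0.5462, 0.0283, 0.2041]
tcp_rot: [-3.141, 0.0, 1.527]
force: [0.2, -0.1, -0.0]
finger_gap: 0.582
grasp_force: 15.0
```

Emit:
{"api": "play_rows", "payload": {"targets": [-0.09,-0.02,0,0.1,-0.18,-0.04,0,0.2,-0.27,-0.06,0,0.3,-0.36,-0.08,0,0.4,-0.45,-0.1,0,0.5,-0.54,-0.12,0,0.6,-0.63,-0.14,0,0.7,-0.72,-0.16,0,0.8,-0.81,-0.18,0,0.9,-0.9,-0.2,0,1]}}

```text
time_s: 100.0
position: [0.5174, -0.0788, 0.2032]
tcp_rot: [-3.142, 0.001, -0.049]
force: [0.0, 0.7, -0.5]
finger_gap: 0.581
grasp_force: 15.0
```

Emit:
{"api": "play_rows", "payload": {"targets": [-0.024,0.09,0,0,-0.048,0.18,0,0,-0.072,0.27,0,0,-0.096,0.36,0,0,-0.12,0.45,0,0,-0.144,0.54,0,0,-0.168,0.63,0,0,-0.192,0.72,0,0,-0.216,0.81,0,0,-0.24,0.9,0,0]}}

```text
time_s: 101.25
position: [0.484, -0.1859, 0.2034]
tcp_rot: [3.142, -0.0, -0.044]
force: [0.1, 0.4, 0.5]
finger_gap: 0.582
grasp_force: 15.0
```

Emit:
{"api": "play_rows", "payload": {"targets": [-0.024,0.09,0,0,-0.048,0.18,0,0,-0.072,0.27,0,0,-0.096,0.36,0,0,-0.12,0.45,0,0,-0.144,0.54,0,0,-0.168,0.63,0,0,-0.192,0.72,0,0,-0.216,0.81,0,0,-0.24,0.9,0,0]}}

```text
time_s: 102.5
position: [0.4505, -0.2925, 0.2035]
tcp_rot: [3.141, -0.0, -0.044]
force: [-0.3, -0.0, -0.7]
finger_gap: 0.586
grasp_force: 15.0
```

Emit:
{"api": "play_rows", "payload": {"targets": [-0.024,0.09,0,0,-0.048,0.18,0,0,-0.072,0.27,0,0,-0.096,0.36,0,0,-0.12,0.45,0,0,-0.144,0.54,0,0,-0.168,0.63,0.1,0,-0.192,0.72,0.2,0,-0.216,0.81,0.35,0,-0.24,0.9,0.5,0]}}

```text
time_s: 103.75
position: [0.4168, -0.3989, 0.1417]
tcp_rot: [-3.141, 0.001, -0.044]
force: [-0.1, -0.5, -0.7]
finger_gap: 0.582
grasp_force: 15.0
```

```bash
python3 - <<'E'
from h import *
c=shot("wrist","w9"); 
go([.417,-.397,.033],-.044); print(ctrl.sense()["finger_gap"])
E
```

```text
frac [ 0.014 -0.016  0.885] turn -0.0 yaw now -0.045
0.5820192931568217
```

View pics/w9.png

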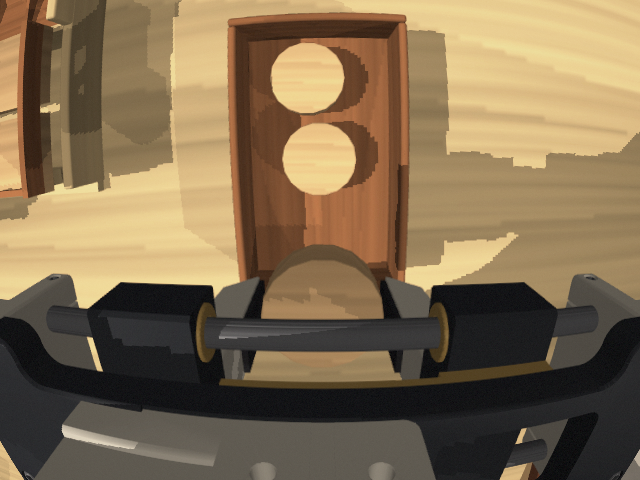

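The picture shows two discs in the box at (308,77) and (319,158), with the third held over the near end. I've now viewed 17 pictures, 3 over the 14 allowed, so the remaining checks are numeric only.

Emit:
{"api": "play_rows", "payload": {"targets": [0,0,0.1,0,0,0,0.2,0,0,0,0.3,0,0,0,0.4,0,0,0,0.5,0,0,0,0.6,0,0,0,0.7,0,0,0,0.8,0,0,0,0.88,0,0,0,0.88,0]}}

```text
time_s: 105.05
position: [0.4169, -0.3981, 0.037]
tcp_rot: [-3.14, 0.001, -0.044]
force: [-0.3, -0.8, -0.7]
finger_gap: 0.585
grasp_force: 15.0
```

Emit:
{"api": "play_rows", "payload": {"targets": [0,0,0,0,0,0,0,0,0,0,0,0,0,0,0,0,0,0,-0.15,0,0,0,-0.35,0,0,0,-0.55,0,0,0,-0.7,0,0,0,-0.85,0,0,0,-1,0], "gripper": 64}}

```text
time_s: 106.3
position: [0.4172, -0.3984, 0.1585]
tcp_rot: [3.141, -0.0, -0.044]
force: [-0.4, -0.2, -0.2]
finger_gap: 0.639
grasp_force: 0.0
```

Emit:
{"api": "play_rows", "payload": {"targets": [0.011,-0.09,-0.05,0,0.022,-0.18,-0.1,0,0.033,-0.27,-0.15,0,0.044,-0.36,-0.2,0,0.055,-0.45,-0.25,0,0.066,-0.54,-0.3,0,0.077,-0.63,-0.35,0,0.088,-0.72,-0.35,0,0.1,-0.81,-0.35,0,0.113,-0.9,-0.35,0]}}

```text
time_s: 107.55
position: [0.4355, -0.2903, 0.1996]
tcp_rot: [-3.141, 0.0, -0.044]
force: [0.2, -0.2, -0.7]
finger_gap: 0.639
grasp_force: 0.0
```

```bash
python3 - <<'E'
from h import *
t=shot("top"); f=cv2.cvtColor(t["frame"],cv2.COLOR_BGR2HSV)
def cnt(p,w,z,name):
    u,v=map(int,project(t,np.array([*p,z]))); r=cv2.cvtColor(cv2.resize(t["frame"][v-w:v+w,u-w:u+w],None,fx=4,fy=4,interpolation=cv2.INTER_CUBIC),cv2.COLOR_BGR2GRAY)
    k=cv2.HoughCircles(r,cv2.HOUGH_GRADIENT,1.2,80,param1=90,param2=22,minRadius=38,maxRadius=62)
    print(name,[] if k is None else [(np.round(onz(t,u-w+c[0]/4,v-w+c[1]/4,z)[:2],3).tolist(),round(float(c[2]),1)) for c in k[0]])
cnt((.476,-.397),48,.03,"box"); cnt((.478,.405),42,.035,"tub"); cnt((.5466,-.004),40,.095,"board mid")
print(ctrl.sense()["position"])
E
```

```text
box [([0.533, -0.393], 46.6), ([0.474, -0.398], 46.6)]
tub [([0.477, 0.416], 41.1), ([0.477, 0.363], 39.6)]
board mid []
[ 0.43569028 -0.2891777   0.19961119]
```

Emit:
{"api": "play_rows", "payload": {"targets": [0.011,-0.09,0,0,0.022,-0.18,0,0,0.033,-0.27,0,0,0.044,-0.36,0,0,0.055,-0.45,0,0,0.066,-0.54,0,0,0.077,-0.63,0,0,0.088,-0.72,0,0,0.1,-0.81,0,0,0.113,-0.9,0,0]}}

```text
time_s: 108.85
position: [0.4539, -0.1831, 0.1998]
tcp_rot: [3.142, -0.0, -0.044]
force: [-0.2, 0.1, -0.3]
finger_gap: 0.64
grasp_force: 0.0
```

Emit:
{"api": "play_rows", "payload": {"targets": [0.011,-0.09,0,0,0.022,-0.18,0,0,0.033,-0.27,0,0,0.044,-0.36,0,0,0.055,-0.45,0,0,0.066,-0.54,0,0,0.077,-0.63,0,0,0.088,-0.72,0,0,0.1,-0.81,0,0,0.113,-0.9,0,0]}}

```text
time_s: 110.1
position: [0.4722, -0.0758, 0.1999]
tcp_rot: [3.141, -0.0, -0.044]
force: [-0.1, -0.6, 0.3]
finger_gap: 0.642
grasp_force: 0.0
```

Emit:
{"api": "play_rows", "payload": {"targets": [0.011,-0.09,0,0,0.022,-0.18,0,0,0.033,-0.27,0,0,0.044,-0.36,0,0,0.055,-0.45,0,0,0.066,-0.54,0,0,0.077,-0.63,0,0,0.088,-0.72,0,0,0.1,-0.81,0,0,0.113,-0.9,0,0]}}

```text
time_s: 111.35
position: [0.4905, 0.0315, 0.1998]
tcp_rot: [3.142, -0.0, -0.044]
force: [-0.2, 0.2, -0.1]
finger_gap: 0.643
grasp_force: 0.0
```

Emit:
{"api": "play_rows", "payload": {"targets": [0.011,-0.09,0,0,0.022,-0.18,0,0,0.033,-0.27,0,0,0.044,-0.36,0,0,0.055,-0.45,0,0,0.066,-0.54,0,0,0.077,-0.63,0,0,0.088,-0.72,0,0,0.1,-0.81,0,0,0.113,-0.9,0,0], "gripper": 60}}

```text
time_s: 112.6
position: [0.5087, 0.1388, 0.1998]
tcp_rot: [3.141, -0.0, -0.044]
force: [0.9, 0.4, -0.3]
finger_gap: 0.601
grasp_force: 0.0
```

```bash
python3 - <<'E'
from h import *
t=shot("top"); w=shot("wrist")
def cnt(c,fish,p,w,z,name,mn,mx,s=4):
    u,v=map(int,project(c,np.array([*p,z]),fish)); y0,x0=max(v-w,0),max(u-w,0)
    r=cv2.cvtColor(cv2.resize(c["frame"][y0:v+w,x0:u+w],None,fx=s,fy=s,interpolation=cv2.INTER_CUBIC),cv2.COLOR_BGR2GRAY)
    k=cv2.HoughCircles(cv2.equalizeHist(r),cv2.HOUGH_GRADIENT,1.2,70,param1=90,param2=20,minRadius=mn,maxRadius=mx)
    print(name,[] if k is None else [(np.round(onz(c,x0+q[0]/s,y0+q[1]/s,z,fish)[:2],3).tolist(),round(float(q[2]),1)) for q in k[0]])
cnt(t,False,(.476,-.397),50,.03,"box",40,54); cnt(w,True,(.478,.405),110,.029,"tubw",40,80,2); cnt(t,False,(.478,.405),45,.029,"tub",38,54)
# ball-brown (saturated) pixels in the tub
h=cv2.cvtColor(t["frame"],cv2.COLOR_BGR2HSV); u,v=map(int,project(t,np.array([.478,.405,.03])))
m=np.zeros(h.shape[:2],np.uint8); cv2.circle(m,(u,v),36,255,-1); m&=cv2.inRange(h,(8,75,40),(25,255,255))
n,_,st,ce=cv2.connectedComponentsWithStats(m); print([(s[4],np.round(onz(t,*c,.029)[:2],3)) for s,c in zip(st[1:],ce[1:]) if s[4]>40])
go([.5269,.2465,.104],.504)
E
```

```text
box [([0.533, -0.393], 49.4), ([0.473, -0.399], 49.4), ([0.415, -0.401], 48.0), ([0.548, -0.445], 53.3), ([0.397, -0.465], 50.7), ([0.397, -0.353], 44.1), ([0.483, -0.313], 53.3)]
tubw [([0.399, 0.333], 79.2), ([0.385, 0.445], 70.0), ([0.463, 0.314], 79.2), ([0.477, 0.355], 77.9), ([0.518, 0.435], 79.2), ([0.361, 0.539], 47.4), ([0.461, 0.412], 75.3), ([0.398, 0.382], 62.1), ([0.533, 0.296], 42.0), ([0.415, 0.495], 74.0), ([0.329, 0.49], 70.0), ([0.504, 0.269], 70.0), ([0.418, 0.289], 40.7), ([0.396, 0.585], 47.6)]
tub [([0.524, 0.402], 51.9), ([0.476, 0.42], 49.3), ([0.431, 0.377], 49.3), ([0.479, 0.37], 48.0), ([0.432, 0.421], 48.0), ([0.528, 0.449], 43.8)]
[(np.int32(380), array([0.522, 0.403])), (np.int32(386), array([0.477, 0.423])), (np.int32(316), array([0.476, 0.372]))]
frac [ 0.113 -0.9    0.798] turn -0.348 yaw now -0.043
```

All three balls are in the tub and all three discs are in the box. Going to the knob.

Emit:
{"api": "play_rows", "payload": {"targets": [0.012,-0.1,0,-0.04,0.025,-0.2,0,-0.08,0.038,-0.3,0,-0.12,0.05,-0.4,0,-0.16,0.063,-0.5,0,-0.2,0.075,-0.6,0,-0.24,0.088,-0.7,0,-0.28,0.1,-0.8,0,-0.32,0.113,-0.9,0,-0.348,0.113,-0.9,0,-0.348]}}

```text
time_s: 113.95
position: [0.5269, 0.2459, 0.1997]
tcp_rot: [3.141, 0.0, 0.504]
force: [-0.4, 0.4, -0.0]
finger_gap: 0.601
grasp_force: 0.0
```

Emit:
{"api": "play_rows", "payload": {"targets": [0,0,0.12,0,0,0,0.24,0,0,0,0.36,0,0,0,0.48,0,0,0,0.58,0,0,0,0.68,0,0,0,0.75,0,0,0,0.78,0,0,0,0.78,0,0,0,0.78,0]}}

```text
time_s: 115.2
position: [0.5272, 0.2455, 0.1066]
tcp_rot: [3.141, -0.001, 0.503]
force: [-0.6, 0.9, -0.5]
finger_gap: 0.596
grasp_force: 0.0
```

Emit:
{"api": "play_rows", "payload": {"targets": [0,0,0,0,0,0,0,0,0,0,0,0,0,0,0,0,0,0,0,0,0,0,0,0,0,0,0,0,0,0,0,0,0,0,0,0,0,0,0,0], "gripper": 0, "newtons": 40}}

```text
time_s: 116.45
position: [0.5271, 0.245, 0.1063]
tcp_rot: [3.141, -0.0, 0.503]
force: [1.3, -4.6, 0.6]
finger_gap: 0.173
grasp_force: 40.0
```

Emit:
{"api": "play_rows", "payload": {"targets": [0,0,0.002,-0.083,0,0,0.004,-0.166,0,0,0.006,-0.249,0,0,0.008,-0.332,0,0,0.01,-0.415,0,0,0.012,-0.498,0,0,0.013,-0.581,0,0,0.014,-0.664,0,0,0.016,-0.747,0,0,0.018,-0.83]}}

```text
time_s: 117.7
position: [0.5305, 0.2436, 0.1043]
tcp_rot: [3.135, 0.004, 1.811]
force: [13.4, -10.7, -5.3]
finger_gap: 0.172
grasp_force: 40.0
```

Emit:
{"api": "play_rows", "payload": {"targets": [0,0,0.002,-0.09,0,0,0.004,-0.18,0,0,0.006,-0.27,0,0,0.008,-0.36,0,0,0.01,-0.45,0,0,0.012,-0.54,0,0,0.014,-0.63,0,0,0.016,-0.72,0,0,0.017,-0.8,0,0,0.018,-0.82]}}

```text
time_s: 118.95
position: [0.5329, 0.2462, 0.1024]
tcp_rot: [3.138, 0.013, 3.096]
force: [20.4, 0.5, -12.7]
finger_gap: 0.172
grasp_force: 40.0
```

```bash
python3 -c "
from h import *
s=ctrl.sense(); print(s['tcp_rot'],s['ft_torque'],s['force'],s['joint_positions'])"
```

```text
[3.13792407 0.01294292 3.0960651 ] [ 0.03067819 -3.77523896 -0.15277111] [ 20.37054246   0.51046799 -12.70420701] [ 3.02882978e-01  5.66910059e-01  1.52542123e+00 -1.12805563e-03
  1.03584392e+00 -1.22184096e+00]
```

Emit:
{"api": "play_rows", "payload": {"targets": [0,0,0,0,0,0,0,0,0,0,0,0,0,0,-0.1,0,0,0,-0.25,0,0,0,-0.4,0,0,0,-0.55,0,0,0,-0.7,0,0,0,-0.85,0,0,0,-1,0], "gripper": 60}}

```text
time_s: 120.2
position: [0.5267, 0.2455, 0.2235]
tcp_rot: [3.141, 0.001, 3.095]
force: [0.2, 0.1, -0.0]
finger_gap: 0.599
grasp_force: 0.0
```

```bash
python3 - <<'E'
from h import *
c=shot("wrist"); g=c["frame"].max(2); u,v=map(int,project(c,np.array([.527,.247,.128]),True)); print(u,v,ctrl.sense()["position"])
m=(g[v-75:v+75,u-60:u+60]<40).astype(np.uint8)
for y in range(0,150,12): r=np.flatnonzero(m[y]); print(y+v-75,(r.min()+u-60,r.max()+u-60) if len(r) else None)
E
```

```text
323 243 [0.52781191 0.24582444 0.22612183]
168 None
180 None
192 None
204 (np.int64(313), np.int64(333))
216 (np.int64(311), np.int64(334))
228 (np.int64(303), np.int64(340))
240 (np.int64(303), np.int64(343))
252 (np.int64(312), np.int64(334))
264 (np.int64(313), np.int64(333))
276 (np.int64(314), np.int64(333))
288 (np.int64(382), np.int64(382))
300 (np.int64(263), np.int64(382))
312 (np.int64(263), np.int64(382))
```

The bar lies along the tool x axis (yaw ≈3.095), so the clamp is tight. Handing in.

```bash
python3 -c "
from station import ctrl
print(ctrl.finish_job())"
```

```text
the job is handed in; nothing more can be done
None
```

The job is handed in at about 120 s: three balls in the tub, three discs in the box, board down and clamp tight, all by my own checks since no verdict came back; I viewed 17 pictures, 3 over the 14 allowed.

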